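# Couple the test gauge to the air manifold

## Task

Plug the test gauge from the wooden block into the quick coupler on the aluminium air manifold: first draw the coupler's knurled sleeve down until it stays back by itself, then push the gauge's nipple straight into the mouth until the sleeve springs up again and locks it. Leave the gauge standing locked in the coupler with its dial towards the manifold's front; never force it in, and leave the dust plug and the other things on the bench where they are.

Things in the scene. Friction and masses are not known exactly. Their poses are not given: they have to be found in the camera images.
- manifold: Fixed aluminium bar, 100 mm along its y, 36 mm wide, on a steel foot 76 x 112 mm. Origin: on its middle, 46 mm below the bar's top, 0 to 10 mm above the bench (the foot's thickness differs); z up. Front = its -x side. On top at y = +28 mm the quick coupler, mouth up; at y = -28 mm a 9 mm high hex plug; an inlet nipple sticks out level at the back to x = +58 mm.
- port (a point): Nominal centre of the coupler's port, on the bar's top, 46 mm above the manifold's origin; axes as the manifold's. The coupler stands upright here, but its own pose is not measured: the port is hand-drilled, so its axis lies up to 2 mm off in x and in y, and its taper thread leaves its mouth 60 to 64 mm above this point. Brass hex 13 mm high, 24 mm tube, bore 17 mm wide, square-edged, 47 mm deep.
- sleeve (a joint): How far the knurled steel sleeve round the coupler's tube is drawn back (down), m: 0 up (start), 0.008 its stop, about 0.0053 where the jaws hold it once it was drawn to 0.006 or more and let go. A spring pushes it up, 8 N at 0, 13.6 N at the stop. At 0 it reaches from 4 to 34 mm below the mouth; 36 mm in diameter, with a rim 41 mm in diameter on its lowest 5 mm; fingertips can push on that too.
- gauge: Loose pressure gauge, 0.25 kg, in a hole of the block, its flange on the block's top. Origin: nipple's lower end; z up the stem, dial to its -x. Nipple 28 mm long, 16 mm wide; flange 26 mm wide at 28 to 31 mm; hex to 43 mm; then a rubber-booted round case, 54 mm in diameter, 28 mm thick along x (grip it there, front to back), centre at 74 mm, top at 101 mm.
- tip (a point): Centre of the gauge nipple's lower end, axes as the gauge's. Its nose tapers to 15 mm over the lowest 1 mm; groove 11 mm wide, 6 to 12 mm above the end. In the coupler it meets a sprung collar 10 mm below the mouth (sleeve up: steel jaws block it there); pushed on with 5 to 10 N plus friction, it trips the sleeve about 22.5 mm below the mouth; 23.5 mm is a hard stop; locked it rests at 22 mm.
- case_mid (a point): Centre of the gauge's case, 74 mm above the tip along the stem.
- dial (a point): Centre of the gauge's front (dial) face, 14 mm before the case's centre along the gauge's -x.
- block: Fixed wooden block, 56 x 108 mm, with two upright holes 19 mm in diameter and 31 mm deep, at y = +28 mm (gauge) and y = -28 mm (dust plug). Origin: on its middle, 36 mm below its top, 0 to 10 mm above the bench (its thickness differs); z up.
- dust_plug: Loose steel dust plug (not the one to fit), 48 mm high in all, standing in the block's other hole: the same nipple as the gauge's under a knurled knob 26 mm in diameter. Origin: centre of its lower end. To be left alone.
- pin_jar: Clear jar with a teal lid, 56 mm in diameter, 74 mm high, a bystander; origin: centre of its underside.
Things that resemble listed ones, but are neither listed nor needed, are in the scene too. Of the things like the gauge, leave any that is pink, purple or red; of the rest the larger one is meant.

How it is judged:
On the way, in this order (a step that is already met when the one before it is completed fails the run):
1. the sleeve has been drawn back and stays back with the fingers off the coupler (value of joint sleeve above 0.004 m and contact force between the fingers and manifold below 0.3 N), for 0.2 s.
2. the gauge's nipple is in the mouth (5 mm or more deep) with the sleeve still back (value of joint sleeve above 0.004 m and z of tip in the frame of port below 0.055 m and horizontal distance between tip and port below 0.006 m), for 0.1 s.
At the end, for the whole second after the job is handed in: The gauge stands at rest in the coupler, upright within 0.08 rad, its nipple's end less than 45 mm above the port point and within 6 mm of it sideways; the sleeve is up within 1.5 mm; the dial faces the manifold's front (-x) within 0.7 rad; the dust plug is still in the block (value of joint sleeve below 0.0015 m and z of tip in the frame of port below 0.045 m and horizontal distance between tip and port below 0.006 m and angle between gauge's own z axis and vertical below 0.08 rad and x of dial in the frame of manifold below 0 m and angle between the x axis of gauge and the x axis of manifold, either way round below 0.7 rad and linear speed of gauge below 0.01 m/s and distance of dust_plug from where it was at the start of the episode below 0.015 m); the robot touches nothing.
It fails at once if the gauge is forced against the coupler with more than 40 N (contact force between gauge and manifold above 40 N).
It fails at once if the gauge is tipped over (more than 0.6 rad from upright) (angle between gauge's own z axis and vertical above 0.6 rad).
It fails at once if the dust plug is taken or knocked out of its hole (distance of dust_plug from where it was at the start of the episode above 0.02 m).
It fails at once if the jar of pins is pushed more than 30 mm (distance of pin_jar from where it was at the start of the episode above 0.03 m).
It also fails if it takes over 67 s, if anything falls off the work surface, if the arm or the gripper's body presses on something with over 40 N, if the wrist force passes 120 N, or if a joint passes its speed limit or range.

## Robot

A 7-joint arm with a two-finger parallel gripper is mounted at the origin on the work surface; the furniture and walls round the work are solid. World frame = base frame: x ahead of the robot, y to its left, z up, the work surface at z = 0. Lengths are in m, angles in rad, forces in N, time in s.
With the tool pointing down it reaches from about 0.425 to 0.825 m from the base axis. Payload 3.6 kg.
Tool frame: the origin (TCP) lies on the centre line of the jaws, within the pads' length; the fingertips stand 17 mm ahead of it and the grasp point (between the pads) lies 2 mm behind it; z points along the fingers, y is the direction in which the jaws open and shut (so a half turn about z gives the same grasp; the last joint's range is limited). The gripper opens to 93 mm and grips with 3 to 60 N. Pads are 15 mm wide; open, the fingers measure 128 mm over their backs; the gripper's body (75 mm by 188 mm) begins 65 mm behind the grasp point.
Start: joints at [1.143, 0.615, -0.013, 1.423, 0.008, 1.103, -0.04], TCP at [0.254, -0.598, 0.236] pointing down, gripper open.
Joint ranges: [-3.12, 3.12], [-0.3, 2.06], [-1.34, 1.32], [0.26, 2.42], [-1.36, 4.5], [0.01, 1.98], [-2.84, 2.84]. Speed limits (rad/s): [2.79, 2.79, 3.14, 3.14, 3.14, 3.14, 3.14].

## Interface

Orientations are given as a rotation vector (axis times angle).
In Python, from plant import status, grab_frame, camera_params, hand_in gives the robot as it stands.
- The arm moves only by the shell command python3 -m jog 'ROWS' [OPENING]. ROWS is JSON, a list of rows, each a list of 2 entries, a list of its own where there are three numbers: the shift along the world's x, y, z in cm, then the turn about the world's z in rad. In form: [[[dx, dy, dz], yaw], ...]. A call has exactly 5 rows; each row shifts and turns the commanded pose from where the row before left it; what a row does not reach is not made up. A row lasts 1/8 s, in which the tool goes at most 62.5 mm and 10.7 degrees, less where a joint would pass 70% of its speed; a pose out of reach is approached as far as the arm can. A call is refused whole if a number of a shift passes 6.25 or a number of a turn 0.188, either way. A call with a gripper value outside its range is refused whole. OPENING is the closure in counts, from 0 (fully open) to 255 (shut), set as the call begins (- or left out, the last holds). The fingers move at their own pace and stop on an object; the grip force is fixed at half the most. Time passes only in rows, so rows that do not move let the fingers close, or fill a call up. It gives the time, the measured TCP pose, the force and the opening at its end, in the units of the state.
- status.observe(): the state, without advancing time (a new reading comes with each control period).
- grab_frame(name): name is "side" or "top" or "wrist"; returns the picture (384x512x3 uint8, red, green, blue); there is no depth.
- camera_params(name): a dict with "fx", "fy", "cx", "cy" (pixels), "view" (4x4, takes a point from world to camera coordinates). Camera axes: x right, y up, looking along -z (the intrinsics and any distortion apply to the point x, -y, -z); pixel columns grow to the right and rows downward; lengths in m; the calibration is good to about 2 mm. A picture is of the moment at which its call begins: read the wrist's pose just before it. camera_params takes no time and is no camera call; for the wrist camera it gives the pose at the moment of the call.
- hand_in(): hands the job in, once; it reports no verdict.
The state is a dict: "t": time; "joints": joint angles; "joint_velocities": joint speeds; "tau": joint torques, N m; "tcp_pos": TCP position; "ee_rot": TCP orientation; "ft_force": force on the tool from outside, world axes, zero at the start; "moment": the same for the moment, N m; "finger_gap": finger opening in m.
Only numpy, scipy, OpenCV 4.12 (cv2) and the standard library are available. Lean on these libraries where they do the work, as an engineer would, in place of code of your own. Each camera call takes 0.05 s, during which the arm holds its last target.

## Working session

There is one attempt and no reset: what is moved stays moved. The work goes in short steps, Python scripts to look and compute and a shell command to move; the robot and the scene stay as the last step left them, time stands still between calls to the robot, and variables do not carry over. Pictures are saved under pics/ and viewed, and the job is handed in when it is done.

```bash
ls; mkdir -p pics; python3 - <<'E'
from plant import status, grab_frame, camera_params
import cv2
s=status.observe();print({k:(v if not hasattr(v,'tolist') else v.tolist()) for k,v in s.items()})
for n in ['side','top','wrist']:
    p=camera_params(n);print(n,p)
    cv2.imwrite(f'pics/{n}0.png',grab_frame(n)[:,:,::-1])
E
```

```text
pics
{'t': 0.0, 'joints': [1.1435058170605414, 0.6159261299903335, -0.012617587640249589, 1.4248566131019558, 0.008094862267158134, 1.10337613770859, -0.040403569963414154], 'joint_velocities': [0.00012513427119241526, -0.0014312271024405348, -0.001357534130620192, -0.0010400186617510294, -0.0023413254264845655, 0.00011272493750465288, 0.0025450993991327597], 'tau': [0.00014651652691100026, -45.893458127975464, 0.20924909971654415, -16.574567556381226, -0.06108447443693876, 0.020310496911406517, 0.00022163173525768798], 'tcp_pos': [0.2533230772703928, -0.5978157624013983, 0.23449062233881], 'ee_rot': [-3.076293225798468, -0.6249597026473197, 0.0008319897825690037], 'ft_force': [-0.34684552305275634, -0.04747955394932427, 0.28391288683536364], 'moment': [-0.02598379032913276, 0.010085197686379402, -0.010996764549783166], 'finger_gap': 0.09274352509950555}
side {'fx': 497.47799889834835, 'fy': 497.47799889834835, 'cx': 250.17079899571735, 'cy': 198.74800574314224, 'view': array([[ 0.87139576,  0.49043052, -0.01213792, -0.52285646],
       [-0.40236984,  0.72864672,  0.55423142,  0.1474
[... 156 characters left out ...]
9375, 'fy': 408.44334093439375, 'cx': 258.1706310428209, 'cy': 192.77398941586068, 'view': array([[ 0.00920155, -0.99992779,  0.00772939,  0.00747276],
       [ 0.98342737,  0.01044884,  0.18100118, -0.5710435 ],
       [-0.18106887,  0.0059358 ,  0.9834525 , -1.17915365],
       [ 0.        ,  0.        ,  0.        ,  1.        ]])}
wrist {'fx': 342.61784595786906, 'fy': 342.61784595786906, 'cx': 256.5710362500476, 'cy': 189.48415101588537, 'view': array([[ 0.38963614, -0.9209662 , -0.00222362, -0.64872372],
       [ 0.88633737,  0.3756393 , -0.27074192,  0.03106081],
       [ 0.25017944,  0.10351996,  0.9626494 , -0.39104198],
       [ 0.        ,  0.        ,  0.        ,  1.        ]])}
```

View pics/side0.png

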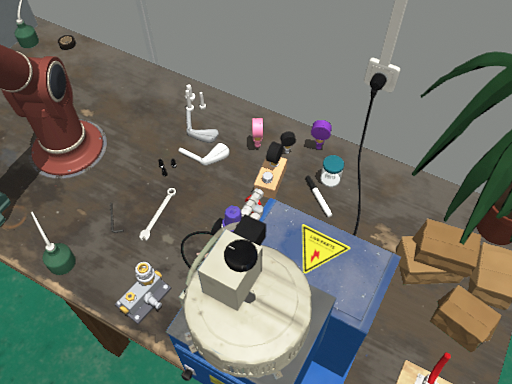

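View pics/top0.png

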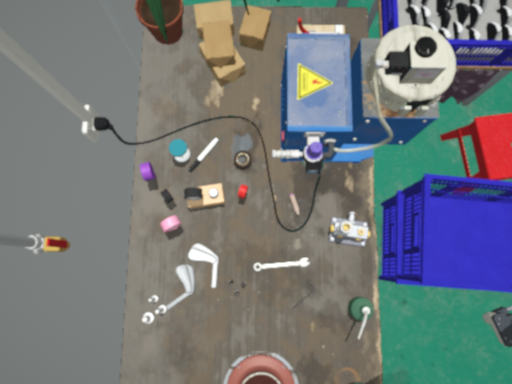

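View pics/wrist0.png

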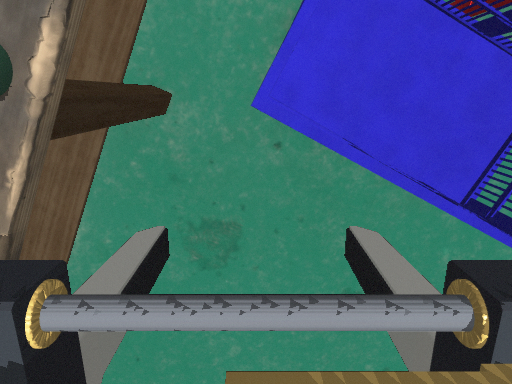

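```bash
cat > h.py <<'E'
import numpy as np, cv2
from plant import status, grab_frame, camera_params
P={}
def cam(n):
    return camera_params(n)
def proj(n,p,c=None):
    c=c or cam(n); q=c['view']@np.r_[p,1]; return c['cx']+c['fx']*q[0]/-q[2], c['cy']+c['fy']*(-q[1])/-q[2]
def ray(c,u,v):
    V=c['view'];R=V[:3,:3];t=V[:3,3]
    d=R.T@np.array([(u-c['cx'])/c['fx'],-(v-c['cy'])/c['fy'],-1.]); return -R.T@t,d
def atz(c,u,v,z):
    o,d=ray(c,u,v); return o+d*(z-o[2])/d[2]
def crop(src,dst,x,y,w,h,k):
    im=cv2.imread(src) if isinstance(src,str) else src
    cv2.imwrite(dst,cv2.resize(im[y:y+h,x:x+w],None,fx=k,fy=k,interpolation=cv2.INTER_CUBIC))
def tri(obs):
    A=np.zeros((3,3));b=np.zeros(3)
    for c,u,v in obs:
        o,d=ray(c,u,v);d/=np.linalg.norm(d);M=np.eye(3)-np.outer(d,d);A+=M;b+=M@o
    p=np.linalg.solve(A,b); 
    return p,[np.linalg.norm((np.eye(3)-np.outer(d/np.linalg.norm(d),d/np.linalg.norm(d)))@(p-o)) for o,d in [ray(*x) for x in obs]]
E
python3 - <<'E'
from h import *
crop('pics/side0.png','pics/sa.png',230,100,130,100,6)
crop('pics/side0.png','pics/sb.png',100,240,90,90,6)
crop('pics/top0.png','pics/ta.png',130,125,130,110,6)
crop('pics/top0.png','pics/tb.png',310,195,80,70,8)
E
```

```text
(no output)
```

View pics/sa.png

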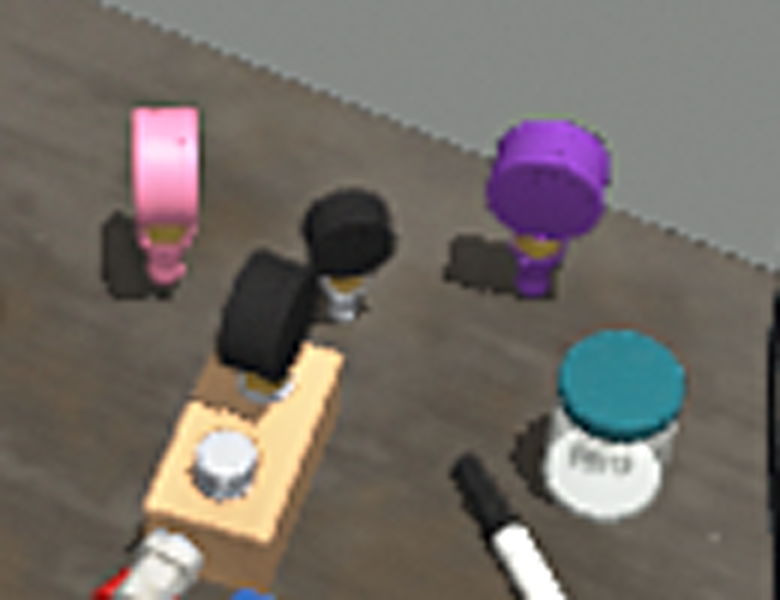

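View pics/sb.png

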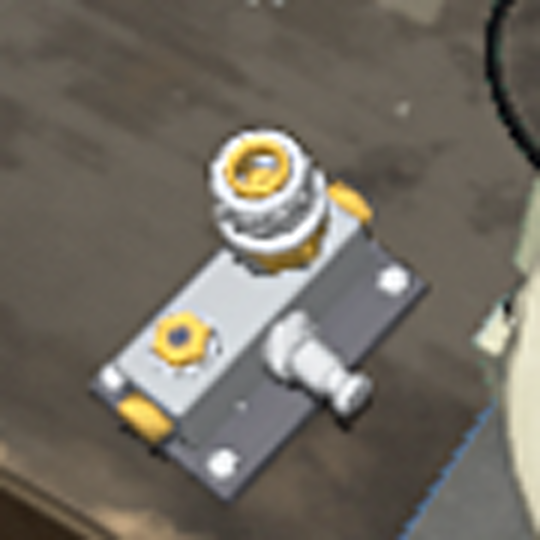

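View pics/ta.png

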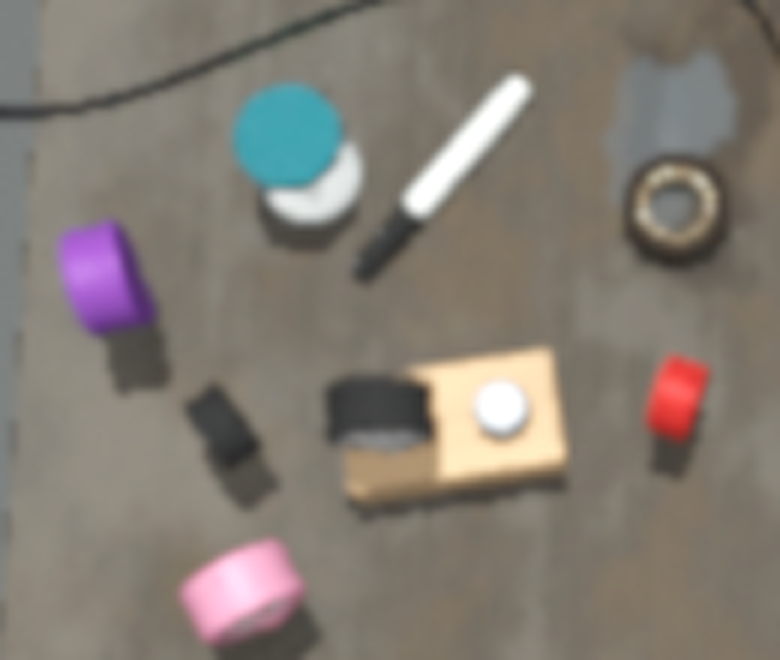

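View pics/tb.png

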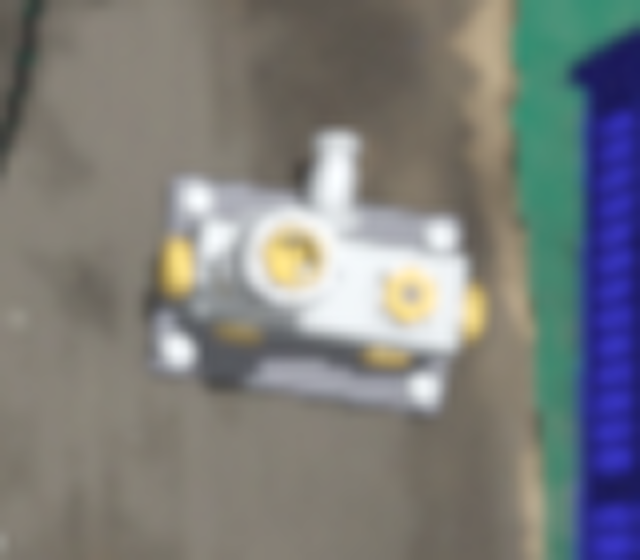

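```bash
python3 - <<'E'
from h import *
T=cam('top');S=cam('side')
t=lambda x,y:(310+x/8,195+y/8); s=lambda x,y:(100+x/6,240+y/6)
ta=lambda x,y:(130+x/6,125+y/6); sa=lambda x,y:(230+x/6,100+y/6)
print('mouth',tri([(T,*t(292,255)),(S,*s(259,166))]))
print('hexplug',tri([(T,*t(410,293)),(S,*s(181,335))]))
print('dust top',tri([(T,*ta(500,407)),(S,*sa(228,462))]))
print('jar top',tri([(T,*ta(290,132)),(S,*sa(622,380))]))
print('case',tri([(T,*ta(382,405)),(S,*sa(268,315))]))
for p in [(195,197),(442,235),(425,390),(178,350)]: print('screw',atz(T,*t(*p),0.012))
for p in [(410,370),(550,350),(567,463),(438,478)]: print('blk',atz(T,*ta(*p),0.041))
E
```

```text
mouth (array([ 0.46504055, -0.23710686,  0.11032352]), [np.float64(0.00046849615751026546), np.float64(0.00046849615751027473)])
hexplug (array([ 0.45681455, -0.291938  ,  0.05792939]), [np.float64(0.0006104344866088133), np.float64(0.0006104344866088121)])
dust top (array([0.5695663 , 0.14849981, 0.05388273]), [np.float64(0.0007594417567390597), np.float64(0.0007594417567392082)])
jar top (array([0.7049265 , 0.25563502, 0.07494536]), [np.float64(0.0005291562430800319), np.float64(0.0005291562430801842)])
case (array([0.56166416, 0.20054388, 0.09426292]), [np.float64(0.00043601577696768555), np.float64(0.0004360157769675237)])
screw [ 0.49668912 -0.22270233  0.012     ]
screw [ 0.48296363 -0.31747202  0.012     ]
screw [ 0.42362366 -0.30870494  0.012     ]
screw [ 0.43790206 -0.2147554   0.012     ]
blk [0.58996498 0.19555205 0.041     ]
blk [0.60110184 0.1247723  0.041     ]
blk [0.54298826 0.11472446 0.041     ]
blk [0.53466051 0.17948327 0.041     ]
```

```bash
python3 - <<'E'
from h import *
from scipy.spatial.transform import Rotation as R
s=status.observe();c=cam('wrist');V=c['view']
o=-V[:3,:3].T@V[:3,3];t=np.array(s['tcp_pos']);Rt=R.from_rotvec(s['ee_rot']).as_matrix()
print('cam in tool',Rt.T@(o-t),'look',Rt.T@(V[:3,:3].T@[0,0,-1]),'right',Rt.T@(V[:3,:3].T@[1,0,0]))
print(Rt)
for z in (-0.017,0,.017,.05,.1,.15): print(z,proj('wrist',t-[0,0,z],c))
E
```

```text
cam in tool [ 7.55667152e-02 -4.87245887e-05 -1.48809882e-01] look [-2.70734706e-01 -6.41057733e-05  9.62653995e-01] right [-6.49973873e-04  9.99999782e-01 -1.16204500e-04]
[[ 9.20717055e-01  3.90230059e-01 -7.78567102e-04]
 [ 3.90230836e-01 -9.20715200e-01  1.84802484e-03]
 [ 4.31627683e-06 -2.00532887e-03 -9.99997989e-01]]
-0.017 (np.float64(256.6836567125428), np.float64(275.6560386014509))
0 (np.float64(256.73961009056336), np.float64(257.40993420058425))
0.017 (np.float64(256.78539351281927), np.float64(242.48019927012072))
0.05 (np.float64(256.854074360269), np.float64(220.08373354738822))
0.1 (np.float64(256.92615422866294), np.float64(196.57886484341336))
0.15 (np.float64(256.97571351945106), np.float64(180.41783890103878))
```

```bash
python3 -m jog '[[[2.1,3.6,0],0.102],[[2.1,3.6,0],0.102],[[2.1,3.6,0],0.102],[[2.1,3.6,0],0.102],[[2.1,3.6,0],0.102]]' 0;python3 -m jog '[[[2.1,3.6,0],0.102],[[2.1,3.6,0],0.102],[[2.1,3.6,-1],0.102],[[2.2,3.6,-2],0.102],[[2.2,3.6,-2],0.102]]'
python3 -m jog '[[[0,0,0],0],[[0,0,0],0],[[0,0,0],0],[[0,0,0],0],[[0,0,0],0]]'
python3 - <<'E'
from h import *
import pickle
s=status.observe();c=cam('wrist');im=grab_frame('wrist')[:,:,::-1]
pickle.dump((s,c),open('w1.pkl','wb'));cv2.imwrite('pics/w1.png',im)
print(s['tcp_pos'],s['ee_rot'],s['ft_force'],s['t'],s['joints'])
E
```

```text
t: 0.78
tcp_pos: [0.3591, -0.4171, 0.2355]
ee_rot: [-2.819, -1.386, 0.0]
ft_force: [0.1, -0.2, 0.5]
finger_gap: 0.0932
t: 1.4
tcp_pos: [0.4661, -0.2374, 0.1852]
ee_rot: [2.378, 2.052, 0.0]
ft_force: [0.5, -0.8, -0.5]
finger_gap: 0.0925
t: 2.02
tcp_pos: [0.4654, -0.2391, 0.1859]
ee_rot: [2.383, 2.047, -0.0]
ft_force: [-0.4, 0.2, 0.4]
finger_gap: 0.0927
[ 0.46538948 -0.23912038  0.18588726] [ 2.38257924e+00  2.04688927e+00 -8.63264981e-05] [-0.37752487  0.21919106  0.41634726] 2.025 [ 0.64638518  0.49463881 -0.31465016  1.84704478  0.200761    0.8303384
  0.07974795]
```

View pics/w1.png

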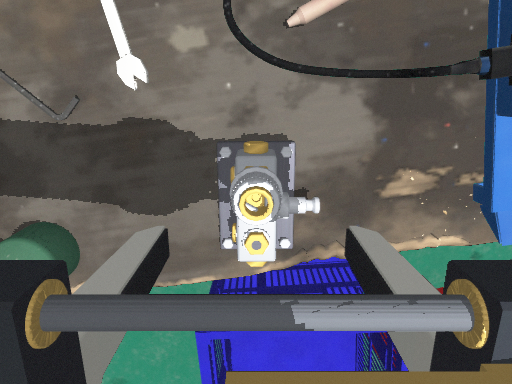

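```bash
python3 - <<'E'
from h import *
crop('pics/w1.png','pics/w1c.png',210,130,120,140,5)
E
```

```text
(no output)
```

View pics/w1c.png

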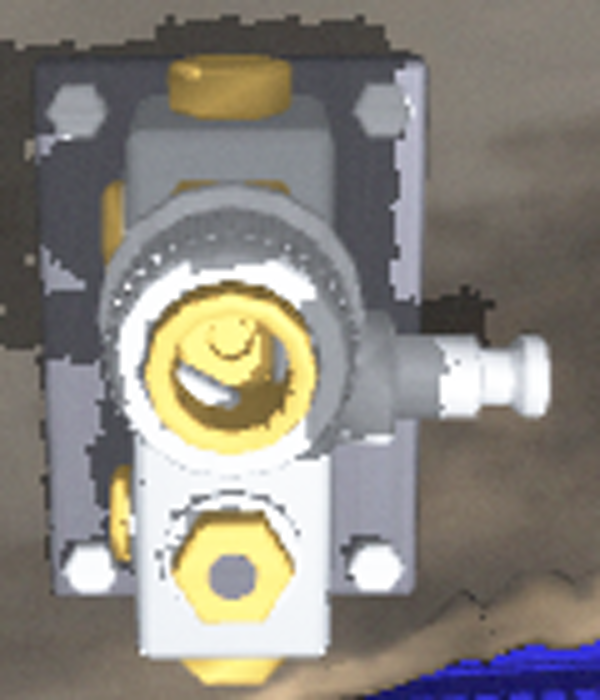

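```bash
python3 - <<'E'
from h import *
import pickle
s,c=pickle.load(open('w1.pkl','rb'));T=cam('top');S=cam('side')
print('tri3',tri([(c,256.3,203.2),(T,310+292/8,195+255/8),(S,100+259/6,240+166/6)]))
print('triWS',tri([(c,256.3,203.2),(S,100+259/6,240+166/6)]))
for z in (.104,.108,.112,.116,.12):
    # predicted mouth diameter in px along image-x
    p=atz(c,256.3,203.2,z); 
    u=np.array([np.cos(-.151),np.sin(-.151),0])*.012
    print(z,p,proj('wrist',p+u,c)[0]-proj('wrist',p-u,c)[0], proj('top',p,T),proj('side',p,S))
print('plug',tri([(c,210+232/5,130+575/5),(S,100+181/6,240+335/6)]))
E
```

```text
tri3 (array([ 0.46530807, -0.23698788,  0.1101737 ]), [np.float64(0.0006097017096260052), np.float64(0.0007558504956162461), np.float64(0.0002440746498404695)])
triWS (array([ 0.46568027, -0.23672816,  0.11051527]), [np.float64(0.00023279625139617028), np.float64(0.00023279625139613694)])
0.104 [ 0.46555423 -0.23868689  0.104     ] 33.92227946411856 (np.float64(346.4333592024656), np.float64(226.80819878419015)) (np.float64(143.26602578031014), np.float64(269.6495328276111))
0.108 [ 0.46575005 -0.23739822  0.108     ] 34.52092966943778 (np.float64(346.2882017344217), np.float64(226.5950820626551)) (np.float64(143.33851039322929), np.float64(268.4286602471005))
0.112 [ 0.46594587 -0.23610955  0.112     ] 35.14108906070487 (np.float64(346.1420622838637), np.float64(226.38052361788783)) (np.float64(143.41136303153957), np.float64(267.20158894259896))
0.116 [ 0.4661417  -0.23482088  0.116     ] 35.78393806452479 (np.float64(345.9949308523835), np.float64(226.16450877046475)) (np.float64(143.48458650523207), np.float64(265.96827158487656))
0.12 [ 0.46633752 -0.23353222  0.12      ] 36.45074509298453 (np.float64(345.84679730537397), np.float64(225.94702264099834)) (np.float64(143.5581836529777), np.float64(264.7286603616423))
plug (array([ 0.45750203, -0.29158034,  0.05833326]), [np.float64(6.577506302751486e-05), np.float64(6.577506302737966e-05)])
```

```bash
python3 -m jog '[[[0,0.25,-1.5],0],[[0,0,-2.5],0],[[0,0,-2.5],0],[[0,0,-2.0],0],[[0,0,0],0]]' 0; python3 -m jog '[[[0,0,0],0],[[0,0,0],0],[[0,0,0],0],[[0,0,0],0],[[0,0,0],0]]' 130;  python3 -c "
from h import *
s=status.observe();print(s['tcp_pos'],s['ft_force'],s['moment'],s['finger_gap'],s['t'])"
```

```text
t: 2.7
tcp_pos: [0.4646, -0.2357, 0.0995]
ee_rot: [-2.379, -2.047, 0.002]
ft_force: [-0.3, -0.2, 0.5]
finger_gap: 0.0932
t: 3.32
tcp_pos: [0.4656, -0.236, 0.1008]
ee_rot: [2.382, 2.049, 0.0]
ft_force: [-0.2, -1.3, 0.5]
finger_gap: 0.0484
[ 0.46564673 -0.2359892   0.10078624] [-0.2426619  -1.27146986  0.48805587] [-0.023003   -0.04390569 -0.00400283] 0.04836824127525395 3.325
```

```bash
python3 -m jog '[[[0,0,0],0],[[0,0,0],0],[[0,0,0],0],[[0,0,0],0],[[0,0,0],0]]' 220;  python3 -c "
from h import *
s=status.observe();print(s['tcp_pos'],s['ft_force'],s['moment'],s['finger_gap'],s['t'])"
```

```text
t: 3.95
tcp_pos: [0.4655, -0.2359, 0.1009]
ee_rot: [-2.381, -2.049, 0.0]
ft_force: [-1.4, 0.3, 5.3]
finger_gap: 0.0357
[ 0.46550263 -0.2358742   0.10093336] [-1.41964411  0.34436936  5.28000352] [ 0.01996526  0.23235819 -0.06256084] 0.03571592864310503 3.95
```

```bash
python3 -m jog '[[[0,0,-0.2],0],[[0,0,-0.2],0],[[0,0,-0.2],0],[[0,0,-0.1],0],[[0,0,0],0]]';  python3 -c "
from h import *
s=status.observe();print(s['tcp_pos'],s['ft_force'],s['moment'],s['finger_gap'],s['t'])
cv2.imwrite('pics/s2.png',grab_frame('side')[:,:,::-1]);cv2.imwrite('pics/w2.png',grab_frame('wrist')[:,:,::-1])
crop('pics/s2.png','pics/s2c.png',90,230,110,100,6)"
```

```text
t: 4.58
tcp_pos: [0.4655, -0.2359, 0.0947]
ee_rot: [2.381, 2.049, -0.001]
ft_force: [-3.2, 0.8, 11.7]
finger_gap: 0.0359
[ 0.46553626 -0.23588584  0.09472079] [-3.2133805   0.77664241 11.70776601] [0.27636282 0.62053193 0.03325846] 0.035882552583072914 4.575
```

View pics/s2c.png

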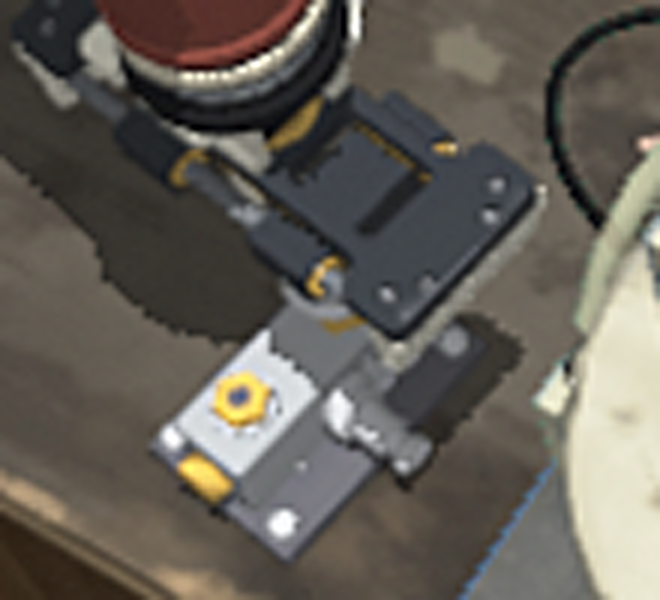

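View pics/w2.png

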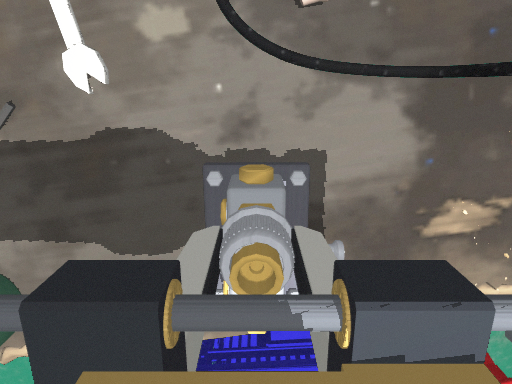

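```bash
python3 -m jog '[[[0,0,-0.1],0],[[0,0,-0.1],0],[[0,0,-0.05],0],[[0,0,0],0],[[0,0,0],0]]';  python3 -c "
from h import *
s=status.observe();print(s['tcp_pos'],s['ft_force'],s['moment'],s['finger_gap'],s['t'])"
```

```text
t: 5.3
tcp_pos: [0.4656, -0.2359, 0.0928]
ee_rot: [2.381, 2.049, -0.001]
ft_force: [-3.2, 1.1, 15.9]
finger_gap: 0.0358
[ 0.46556307 -0.23588709  0.09284774] [-3.19084861  1.14502054 15.88415391] [0.34448559 0.86931305 0.03553713] 0.035830782380577096 5.3
```

```bash
python3 -m jog '[[[0,0,0],0],[[0,0,0],0],[[0,0,0],0],[[0,0,0],0],[[0,0,1],0]]' 60;  python3 -c "
from h import *
s=status.observe();print(s['tcp_pos'],s['ft_force'],s['moment'],s['finger_gap'],s['t'])
import pickle
c=cam('wrist');cv2.imwrite('pics/w3.png',grab_frame('wrist')[:,:,::-1]);pickle.dump((s,c),open('w3.pkl','wb'))
crop('pics/w3.png','pics/w3c.png',170,150,180,160,4)"
```

```text
t: 5.92
tcp_pos: [0.4641, -0.2356, 0.1003]
ee_rot: [-2.379, -2.046, 0.003]
ft_force: [0.4, -0.3, 0.4]
finger_gap: 0.0708
[ 0.46407769 -0.23559992  0.10032507] [ 0.36158895 -0.29060202  0.42741855] [-0.02976729 -0.06671394  0.0129167 ] 0.07083266090012358 5.925
```

View pics/w3c.png

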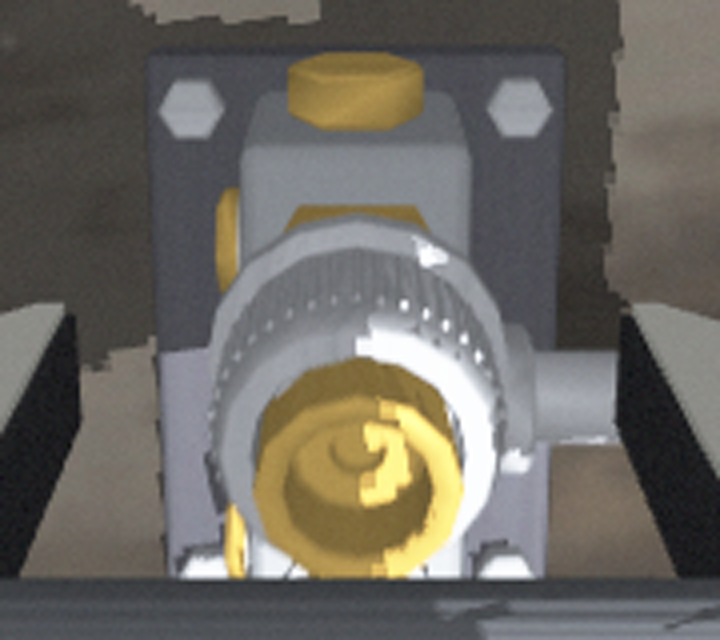

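```bash
python3 -m jog '[[[0,0,0.4],0.174],[[0,0,0],0.174],[[0,0,0],0.174],[[0,0,0],0.174],[[0,0,0],0.174]]' 60; python3 -m jog '[[[0,0,0],0.174],[[0,0,0],0.174],[[0,0,0],0.174],[[0,0,0],0.178],[[0,0,0],0]]' 60;  python3 -c "
from h import *
s=status.observe();print(s['tcp_pos'],s['ee_rot'],s['ft_force'],s['moment'],s['finger_gap'],s['t'])"
python3 -m jog '[[[0,0,0],0],[[0,0,0],0],[[0,0,0],0],[[0,0,0],0],[[0,0,0],0]]' 130; python3 -c "
from h import *
s=status.observe();print(s['tcp_pos'],s['ee_rot'],s['ft_force'],s['moment'],s['finger_gap'],s['t'])"
python3 -m jog '[[[0,0,0],0],[[0,0,0],0],[[0,0,0],0],[[0,0,0],0],[[0,0,0],0]]' 220; python3 -c "
from h import *
s=status.observe();print(s['tcp_pos'],s['ee_rot'],s['ft_force'],s['moment'],s['finger_gap'],s['t'])"
```

```text
t: 6.6
tcp_pos: [0.4645, -0.236, 0.1047]
ee_rot: [-1.288, -2.863, 0.001]
ft_force: [-0.6, 1.0, -0.1]
finger_gap: 0.0711
t: 7.22
tcp_pos: [0.4646, -0.2362, 0.1045]
ee_rot: [-0.241, -3.131, -0.001]
ft_force: [-0.1, -0.4, -0.4]
finger_gap: 0.0714
[ 0.46460625 -0.23615607  0.10453885] [-2.40643034e-01 -3.13055390e+00 -1.24325411e-03] [-0.1387564  -0.41234954 -0.38655279] [ 0.04285983 -0.16043594  0.02115328] 0.07135422143012302 7.225
t: 7.85
tcp_pos: [0.4656, -0.2359, 0.1052]
ee_rot: [-0.237, -3.133, 0.0]
ft_force: [0.6, 0.2, -0.0]
finger_gap: 0.0457
[ 0.46560451 -0.23593186  0.10517375] [-2.36697584e-01 -3.13258951e+00  2.68803471e-04] [ 0.56277772  0.20455722 -0.02418837] [ 0.06841933 -0.12585961 -0.01622015] 0.045732003411225436 7.85
t: 8.48
tcp_pos: [0.4654, -0.2371, 0.1052]
ee_rot: [-0.238, -3.132, 0.003]
ft_force: [-0.1, -4.9, 0.9]
finger_gap: 0.0367
[ 0.46540939 -0.2371494   0.10515389] [-2.37916424e-01 -3.13234683e+00  2.71372163e-03] [-0.09351655 -4.93640067  0.918328  ] [-1.1148285   0.02765495  0.04665754] 0.03667875970620985 8.475
```

```bash

python3 -m jog '[[[0,-0.13,0],0],[[0,0,0],0],[[0,0,0],0],[[0,0,0],0],[[0,0,0],0]]' 220; python3 -c "
from h import *
s=status.observe();print(s['tcp_pos'],s['ee_rot'],s['ft_force'],s['moment'],s['finger_gap'],s['t'])"
```

```text
t: 9.1
tcp_pos: [0.4655, -0.2372, 0.1051]
ee_rot: [-0.236, -3.132, 0.0]
ft_force: [-1.3, -4.5, 2.9]
finger_gap: 0.0363
[ 0.46545779 -0.23721446  0.105137  ] [-2.36433086e-01 -3.13227200e+00  2.25284883e-04] [-1.2871349  -4.52161463  2.8535604 ] [-0.81328441  0.22317982  0.04694406] 0.03634897185443501 9.1
```

```bash

python3 -m jog '[[[0,0,0],0],[[0,0,0],0],[[0,0,0],0],[[0,0,4],0],[[0,0,5],0]]' 0; python3 -m jog '[[[0,3,4],-0.132],[[0,5,2],-0.132],[[0,5,0],-0.132],[[0,5,0],-0.132],[[0,5,0],-0.132]]'; python3 -m jog '[[[1,5,0],-0.132],[[2,5,0],-0.132],[[2.3,5,0],-0.132],[[2.3,4,0],-0.132],[[2,1.7,0],-0.132]]'; python3 -m jog '[[[0,0,0],0],[[0,0,0],0],[[0,0,0],0],[[0,0,0],0],[[0,0,0],0]]'
python3 - <<'E'
from h import *
import pickle
s=status.observe();c=cam('wrist');im=grab_frame('wrist')[:,:,::-1]
pickle.dump((s,c),open('w4.pkl','wb'));cv2.imwrite('pics/w4.png',im)
print(s['tcp_pos'],s['ee_rot'],s['t'])
im=grab_frame('side')[:,:,::-1];crop(im,'pics/s4c.png',90,230,110,100,6)
E
```

```text
t: 9.72
tcp_pos: [0.4651, -0.2364, 0.1953]
ee_rot: [-0.235, -3.13, -0.004]
ft_force: [1.4, -1.3, 0.3]
finger_gap: 0.0819
t: 10.35
tcp_pos: [0.4654, -0.0051, 0.2553]
ee_rot: [1.244, 2.884, 0.001]
ft_force: [0.8, 0.3, -0.5]
finger_gap: 0.0932
t: 10.98
tcp_pos: [0.561, 0.2042, 0.255]
ee_rot: [-2.104, -2.329, -0.002]
ft_force: [-0.0, 0.3, -0.3]
finger_gap: 0.0929
t: 11.6
tcp_pos: [0.5615, 0.1992, 0.2553]
ee_rot: [2.108, 2.329, 0.0]
ft_force: [-0.8, 0.4, -0.3]
finger_gap: 0.0931
[0.56154541 0.1992019  0.25534267] [2.10809983e+00 2.32905846e+00 5.86889280e-05] 11.6
```

View pics/w4.png

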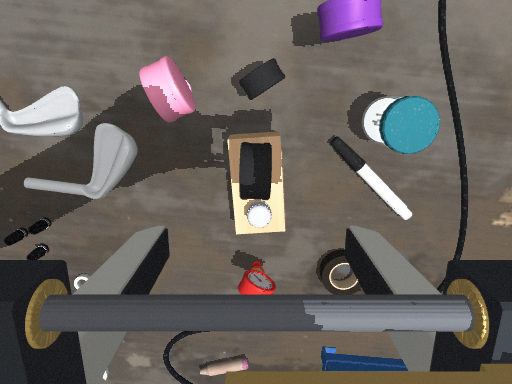

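View pics/s4c.png

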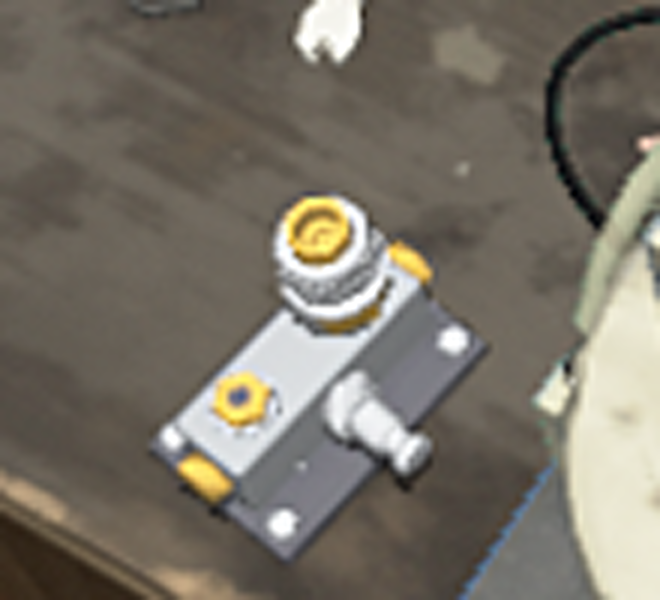

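```bash
python3 - <<'E'
from h import *
crop('pics/w4.png','pics/w4c.png',205,50,100,200,3.9)
crop('pics/w4.png','pics/w4d.png',215,120,90,125,5)
E
```

```text
(no output)
```

View pics/w4d.png

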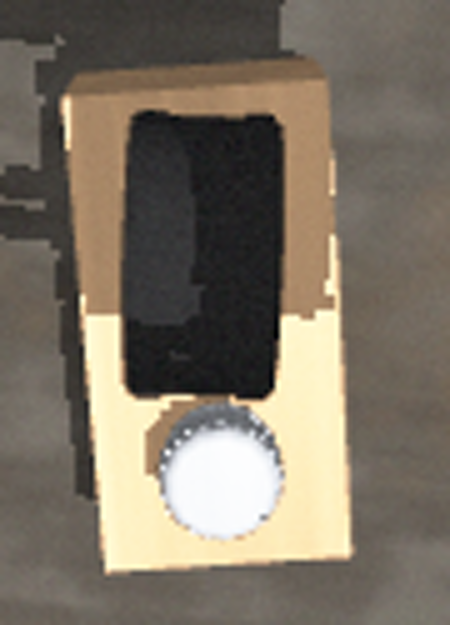

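```bash
python3 - <<'E'
from h import *
import pickle
from scipy.optimize import fsolve,least_squares
s,c=pickle.load(open('w4.pkl','rb'))
f=lambda x,y:(215+x/5,120+y/5)
o,d1=ray(c,*f(207,112));_,d2=ray(c,*f(200,397))
print('cam',o)
def res(p,R=.027):
    out=[]
    for d in(d1,d2):
        a=np.array([d[1],d[2]])/np.hypot(d[1],d[2]);v=np.array(p)-o[1:]
        out.append(abs(a[0]*v[1]-a[1]*v[0])-R)
    return out
r=least_squares(res,[.2,.09]);print('case y,z',r.x,r.fun)
for z in(.08,.085,.09,.1): print(z,atz(c,*f(203.5,255),z),[ (np.array(atz(c,*f(u,255),z))-atz(c,*f(203.5,255),z))[0] for u in (126,281)])
print('plug top',[atz(c,*f(222,480),z) for z in (.054,.06,.066)])
for z in (.036,.041,.046):
  q=[atz(c,*f(*p),z) for p in[(65,95),(325,80),(352,555),(105,572)]]
  print(z,np.mean(q,0),[np.linalg.norm(q[i]-q[(i+1)%4]) for i in range(4)],np.arctan2(*(q[1]-q[0])[[1,0]]),np.arctan2(*(q[2]-q[3])[[1,0]]))
E
```

```text
cam [0.55415321 0.27438456 0.40413523]
case y,z [0.20288177 0.08472125] [-1.28377517e-12 -2.46425449e-12]
0.08 [0.56084734 0.20185535 0.08      ] [np.float64(-0.01493389099995679), np.float64(0.014935353939846796)]
0.085 [0.56074408 0.20297416 0.085     ] [np.float64(-0.014703525870865763), np.float64(0.01470496624394213)]
0.09 [0.56064082 0.20409297 0.09      ] [np.float64(-0.014473160741774849), np.float64(0.014474578548037353)]
0.1 [0.5604343  0.20633059 0.1       ] [np.float64(-0.014012430483592797), np.float64(0.01401380315622791)]
plug top [array([0.57028355, 0.14667997, 0.054     ]), array([0.57000714, 0.14886835, 0.06      ]), array([0.56973073, 0.15105672, 0.066     ])]
0.036 [0.56548025 0.17409022 0.036     ] [np.float64(0.05576775718690932), np.float64(0.10960912167035923), np.float64(0.05732812374548659), np.float64(0.11052638788287508)] 0.15618846144164056 0.17249231467672088
0.041 [0.5653264  0.17545241 0.041     ] [np.float64(0.05501032143977303), np.float64(0.10812041437508282), np.float64(0.05654949515377976), np.float64(0.10902522230966094)] 0.15618846144163978 0.1724923146767202
0.046 [0.56517256 0.17681461 0.046     ] [np.float64(0.05425288569263653), np.float64(0.1066317070798065), np.float64(0.05577086656207293), np.float64(0.10752405673644681)] 0.15618846144164064 0.17249231467672047
```

```bash

python3 -m jog '[[[-0.08,0.4,-4],-0.025],[[0,0,-4],0],[[0,0,-4],0],[[0,0,-3.2],0],[[0,0,-2],0]]' 0; python3 -m jog '[[[0,0,0],0],[[0,0,0],0],[[0,0,0],0],[[0,0,0],0],[[0,0,0],0]]' 120; 
python3 - <<'E'
from h import *
import pickle
s=status.observe();c=cam('wrist');im=grab_frame('wrist')[:,:,::-1]
pickle.dump((s,c),open('w5.pkl','wb'));cv2.imwrite('pics/w5.png',im)
print(s['tcp_pos'],s['ee_rot'],s['ft_force'],s['t'])
im=grab_frame('side')[:,:,::-1];crop(im,'pics/s5c.png',230,100,100,90,6)
E
```

```text
t: 12.32
tcp_pos: [0.5602, 0.2033, 0.0814]
ee_rot: [-2.136, -2.302, 0.003]
ft_force: [0.2, -0.6, -0.3]
finger_gap: 0.0931
t: 12.95
tcp_pos: [0.561, 0.2038, 0.0836]
ee_rot: [2.136, 2.303, 0.001]
ft_force: [0.7, 0.4, -0.2]
finger_gap: 0.0506
[0.56100797 0.20379353 0.0836021 ] [2.13636653e+00 2.30292576e+00 1.00202718e-03] [ 0.65557126  0.43939769 -0.21833424] 12.95
```

View pics/w5.png

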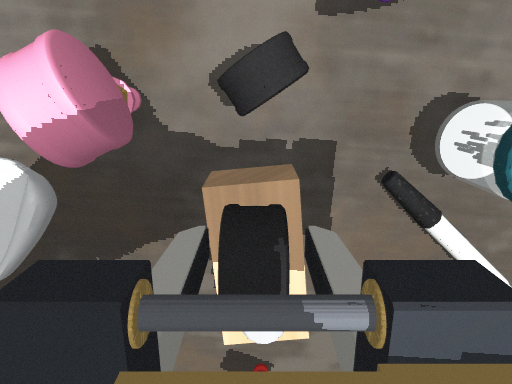

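View pics/s5c.png

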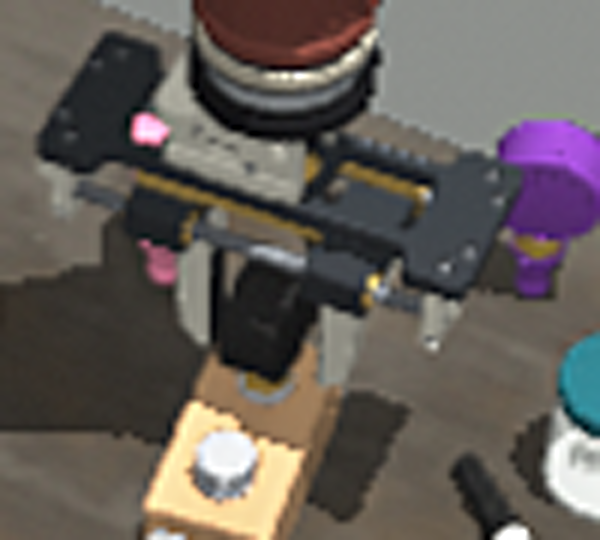

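```bash

python3 -m jog '[[[-0.05,0,0],0],[[0,0,0],0],[[0,0,0],0],[[0,0,0],0],[[0,0,0],0]]' 230; python3 -c "
from h import *
s=status.observe();print(s['tcp_pos'],s['ee_rot'],s['ft_force'],s['moment'],s['finger_gap'],s['t'])"
python3 -m jog '[[[0,0,0.2],0],[[0,0,1],0],[[0,0,2],0],[[0,0,3],0],[[0,0,3.6],0]]'; python3 -m jog '[[[0,0,0],0],[[0,0,0],0],[[0,0,0],0],[[0,0,0],0],[[0,0,0],0]]'
python3 - <<'E'
from h import *
import pickle
s=status.observe();c=cam('wrist');im=grab_frame('wrist')[:,:,::-1]
pickle.dump((s,c),open('w6.pkl','wb'));cv2.imwrite('pics/w6.png',im)
print(s['tcp_pos'],s['ee_rot'],s['ft_force'],s['moment'],s['t'])
im=grab_frame('side')[:,:,::-1];cv2.imwrite('pics/s6.png',im);crop(im,'pics/s6c.png',230,70,100,100,6)
E
```

```text
t: 13.68
tcp_pos: [0.5601, 0.2037, 0.0831]
ee_rot: [-2.136, -2.303, 0.001]
ft_force: [-0.8, 0.5, 0.6]
finger_gap: 0.0277
[0.56014471 0.20371107 0.08310156] [-2.13632288e+00 -2.30312306e+00  5.74658853e-04] [-0.75379631  0.52997521  0.56915405] [-0.05323966  0.00572697 -0.01023008] 0.02772706515461888 13.675
t: 14.3
tcp_pos: [0.5598, 0.2034, 0.1819]
ee_rot: [-2.136, -2.303, 0.002]
ft_force: [1.1, -0.6, -1.8]
finger_gap: 0.0277
t: 14.92
tcp_pos: [0.5601, 0.2037, 0.1805]
ee_rot: [-2.136, -2.303, 0.002]
ft_force: [0.1, 0.1, -2.4]
finger_gap: 0.0278
[0.56006959 0.20367432 0.18048383] [-2.13596422e+00 -2.30284833e+00  1.62184016e-03] [ 0.10737793  0.10521081 -2.39704312] [-0.03016161 -0.08844205 -0.0318415 ] 14.925
```

View pics/w6.png

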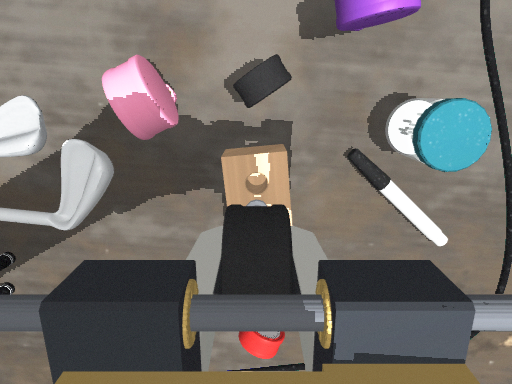

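View pics/s6c.png

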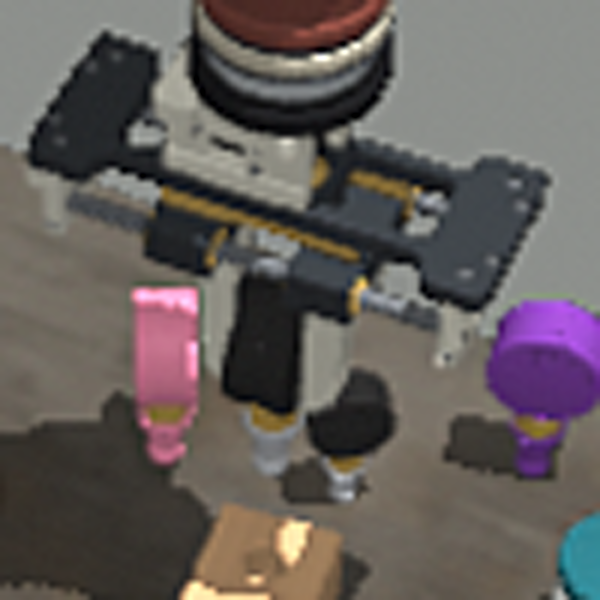

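```bash

python3 -m jog '[[[-1,-1.5,1],-0.03],[[-1.5,-3,1],-0.04],[[-1.5,-4.5,0],-0.04],[[-1.5,-5,0],-0.04],[[-1,-5,0],-0.04]]'; python3 -m jog '[[[-0.5,-5,0],-0.036],[[-0.5,-5,0],0],[[-0.5,-5,0],0],[[-0.5,-4.5,0],0],[[-0.5,-3,0],0]]';python3 -m jog '[[[-0.46,-1.6,0],0],[[0,-1,0],0],[[0,0,0],0],[[0,0,0],0],[[0,0,0],0]]'; 
python3 - <<'E'
from h import *
import pickle
s=status.observe();c=cam('wrist');im=grab_frame('wrist')[:,:,::-1]
pickle.dump((s,c),open('w7.pkl','wb'));cv2.imwrite('pics/w7.png',im)
print(s['tcp_pos'],s['ee_rot'],s['ft_force'],s['moment'],s['t'])
im=grab_frame('side')[:,:,::-1];cv2.imwrite('pics/s7.png',im);crop(im,'pics/s7c.png',100,210,100,100,6)
im=grab_frame('top')[:,:,::-1];cv2.imwrite('pics/t7.png',im);crop(im,'pics/t7c.png',300,180,100,100,6)
E
```

```text
t: 15.65
tcp_pos: [0.4938, 0.0114, 0.2021]
ee_rot: [2.347, 2.086, -0.001]
ft_force: [1.2, -0.9, -2.9]
finger_gap: 0.0275
t: 16.27
tcp_pos: [0.4686, -0.2147, 0.2019]
ee_rot: [2.387, 2.041, -0.002]
ft_force: [0.0, 1.2, -2.5]
finger_gap: 0.0277
t: 16.9
tcp_pos: [0.4661, -0.236, 0.2012]
ee_rot: [-2.38, -2.05, -0.001]
ft_force: [-0.3, -0.2, -2.8]
finger_gap: 0.0279
[ 0.46610609 -0.23598711  0.20122057] [-2.38013358e+00 -2.04999540e+00 -6.98232001e-04] [-0.27019603 -0.16046079 -2.76257166] [-0.00371573 -0.05430463  0.05021497] 16.9
```

View pics/w7.png

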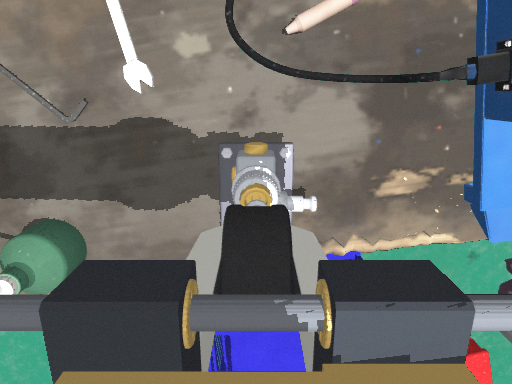

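View pics/s7c.png

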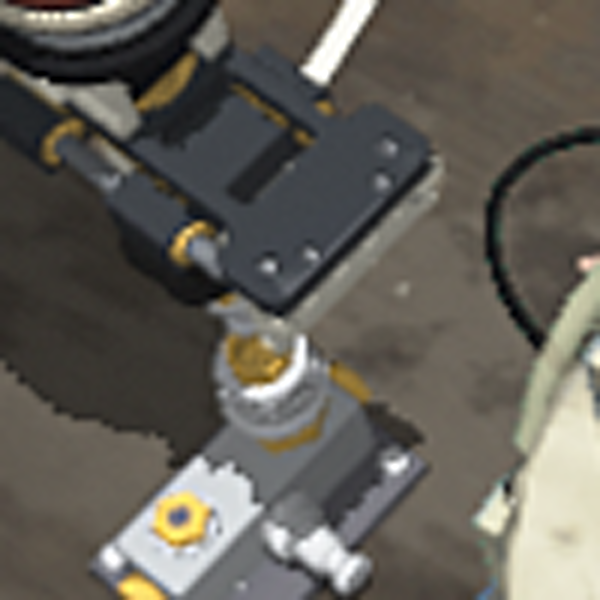

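View pics/t7c.png

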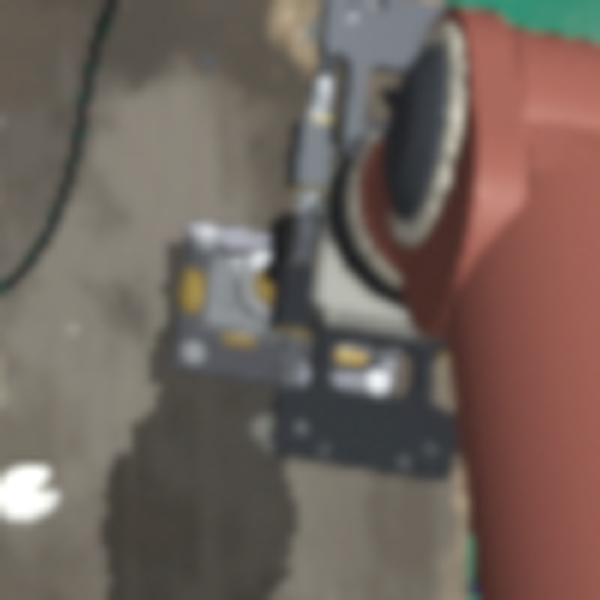

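```bash
python3 - <<'E'
from h import *
crop('pics/w7.png','pics/w7c.png',210,140,100,110,6)
crop('pics/s7.png','pics/s7d.png',125,250,40,40,15)
crop('pics/w6.png','pics/w6c.png',210,140,100,110,6)
E
```

```text
(no output)
```

View pics/w7c.png

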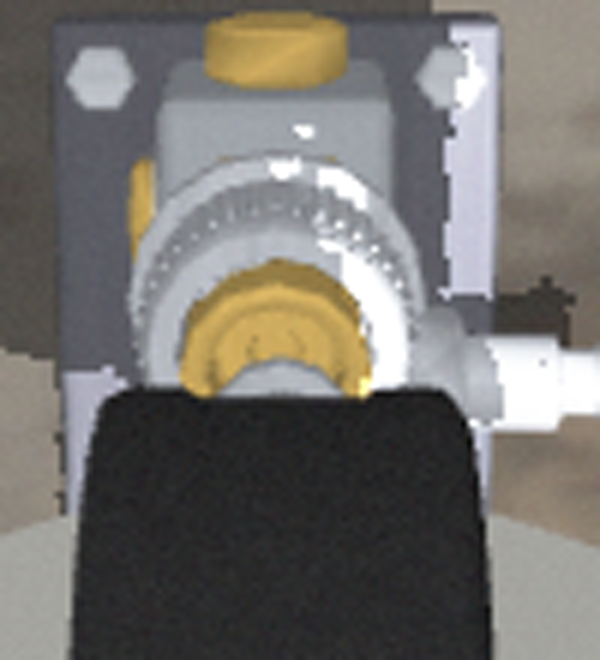

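View pics/s7d.png

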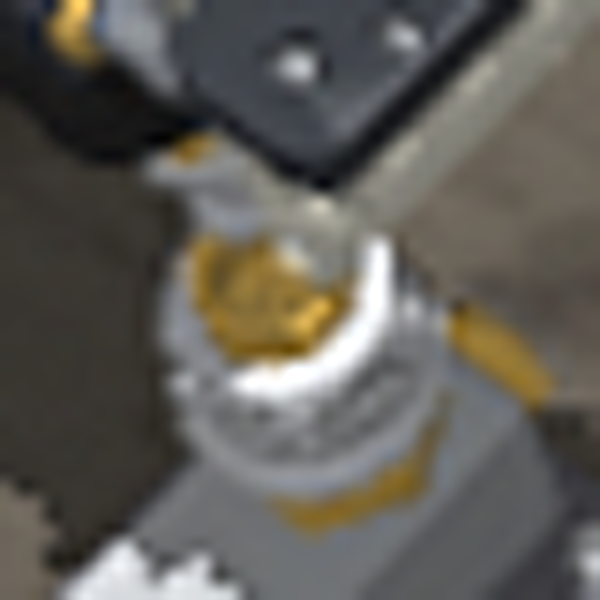

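View pics/w6c.png

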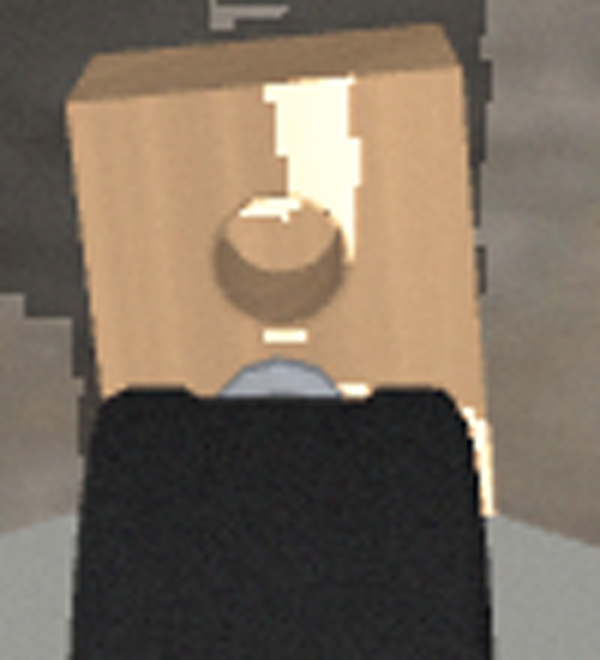

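```bash
python3 - <<'E'
from h import *
import pickle
from scipy.spatial.transform import Rotation as R
s,c=pickle.load(open('w7.pkl','rb'));t=np.array(s['tcp_pos']);Rt=R.from_rotvec(s['ee_rot']).as_matrix()
o,d=ray(c,210+280/6,140+358/6)
# analytic silhouette: rim point nearest; also test rim projection
for L in (.070,.072,.074):
    p=o+d*((t[2]-L)-o[2])/d[2]; q=Rt.T@(p-t); print(L,'rim pt tool',q*1e3,'tip centre tool x (r 7.5/8)',q[0]*1e3-7.5,q[0]*1e3-8)
# mouth: outer ring left/right 180..372 and top edge ring y~258 at x276
for z in (.1095,.1105,.1115):
    p=np.array(atz(c,210+276/6,140+0,z)); 
    # predicted projection of mouth from TCP-derived centre
    m=np.array([.4655,-.2372,z]); e=Rt[:,0]*.012; b=Rt[:,0]*.0085
    print(z,[tuple((np.array(proj('w',x,c))-[210,140])*6) for x in (m,m+e,m+b,m+Rt[:,1]*.012,m-Rt[:,1]*.012)])
E
```

```text
0.07 rim pt tool [ 6.85527924  0.29581412 70.00381729] tip centre tool x (r 7.5/8) -0.6447207583972965 -1.1447207583972965
0.072 rim pt tool [ 6.22723205  0.29758678 72.00346998] tip centre tool x (r 7.5/8) -1.2727679491336135 -1.7727679491336135
0.074 rim pt tool [ 5.59918486  0.29935945 74.00312266] tip centre tool x (r 7.5/8) -1.90081513986995 -2.40081513986995
0.1095 [(np.float64(273.99223004790633), np.float64(368.69551872419544)), (np.float64(273.8594689447994), np.float64(274.3075211775738)), (np.float64(273.89854789675974), np.float64(302.0911410442439)), (np.float64(371.7491630314863), np.float64(368.61387169767676)), (np.float64(176.22979995586508), np.float64(368.7771703419234))]
0.1105 [(np.float64(273.978191377263), np.float64(371.1836896389359)), (np.float64(273.8447310631645), np.float64(276.4621103317692)), (np.float64(273.88401721864176), np.float64(304.34490617933034)), (np.float64(372.10948903273584), np.float64(371.10165971981576)), (np.float64(175.84135442868086), np.float64(371.26572418846206))]
0.1115 [(np.float64(273.96404476685717), np.float64(373.6909914660156)), (np.float64(273.82987837380836), np.float64(278.6334836804214)), (np.float64(273.86937377991904), np.float64(306.61616092621915)), (np.float64(372.47258541033216), np.float64(373.6085751684202)), (np.float64(175.44992215817012), np.float64(373.77341243371285))]
```

```bash

python3 -m jog '[[[-0.05,0,-0.5],0],[[0,0,-0.5],0],[[0,0,-0.4],0],[[0,0,0],0],[[0,0,0],0]]';
python3 - <<'E'
from h import *
import pickle
s=status.observe();c=cam('wrist');im=grab_frame('wrist')[:,:,::-1]
pickle.dump((s,c),open('w8.pkl','wb'));cv2.imwrite('pics/w8.png',im)
crop(im,'pics/w8c.png',220,150,80,60,8)
print(s['tcp_pos'],s['ee_rot'],s['ft_force'],s['moment'],s['t'])
im=grab_frame('side')[:,:,::-1];cv2.imwrite('pics/s8.png',im);crop(im,'pics/s8c.png',125,245,40,40,15)
E
```

```text
t: 17.68
tcp_pos: [0.4653, -0.2373, 0.1872]
ee_rot: [2.383, 2.047, 0.0]
ft_force: [0.3, 0.5, -2.1]
finger_gap: 0.0276
[ 0.46532479 -0.23729891  0.18718827] [2.38262219e+00 2.04744019e+00 2.09027826e-04] [ 0.26913705  0.48794919 -2.05439429] [ 0.01269409 -0.06550474 -0.01318534] 17.675
```

View pics/w8c.png

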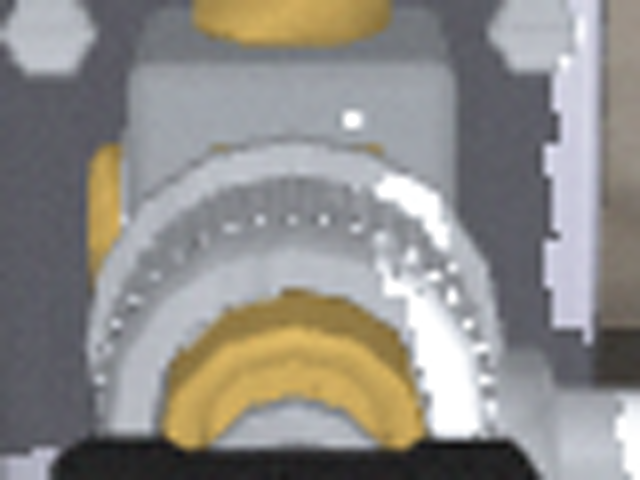

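View pics/s8c.png

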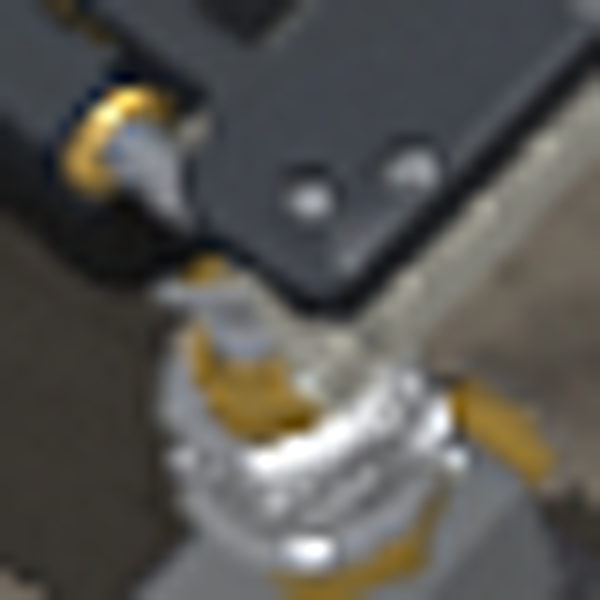

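```bash
python3 - <<'E'
from h import *
import pickle
from scipy.spatial.transform import Rotation as R
s,c=pickle.load(open('w8.pkl','rb'));t=np.array(s['tcp_pos']);Rt=R.from_rotvec(s['ee_rot']).as_matrix()
f=lambda x,y:(220+x/8,150+y/8)
def at(u,v,z): return Rt.T@(np.array(atz(c,*f(u,v),z))-t)*1e3
for L in (.070,.072,.074): print(L,at(295,400,t[2]-L))
for z in (.1095,.1105,.1115): print('outer top',at(294,325,z)-[12,0,0],'bore top',at(294,362,z)-[8.5,0,0],'sides',at(163,400,z)[1],at(426,400,z)[1])
E
```

```text
0.07 [ 6.62979547  0.44047013 70.00026137]
0.072 [ 5.99951667  0.44356228 72.00024438]
0.074 [ 5.36923787  0.44665443 74.00022738]
outer top [-1.03974197  0.36867939 77.6886446 ] bore top [-0.85827955  0.3672485  77.68855193] sides -10.97687263161895 11.796105926288886
outer top [-0.75442259  0.3675028  76.68865233] bore top [-0.55830686  0.36607823 76.68856007] sides -10.927951843610902 11.744470435499517
outer top [-0.46910322  0.36632621 75.68866006] bore top [-0.25833416  0.36490796 75.68856821] sides -10.879031055602912 11.692834944710144
```

```bash
python3 - <<'E'
from h import *
crop('pics/w8.png','pics/w8d.png',235,180,44,28,17)
E
```

```text
(no output)
```

View pics/w8d.png

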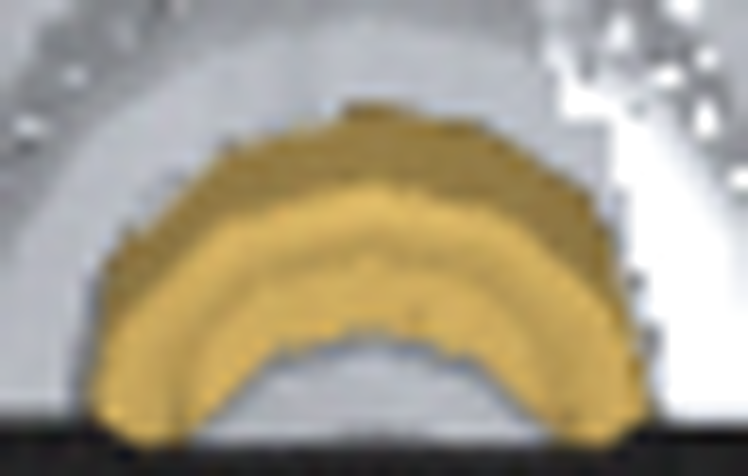

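```bash

python3 -m jog '[[[0.01,0.1,0],0],[[0,0,-0.15],0],[[0,0,-0.1],0],[[0,0,0],0],[[0,0,0],0]]';
python3 - <<'E'
from h import *
import pickle
s=status.observe();c=cam('wrist');im=grab_frame('wrist')[:,:,::-1]
pickle.dump((s,c),open('w9.pkl','wb'));cv2.imwrite('pics/w9.png',im)
crop(im,'pics/w9c.png',235,180,44,28,17)
print(s['tcp_pos'],s['ee_rot'],s['ft_force'],s['moment'],s['t'])
im=grab_frame('side')[:,:,::-1];cv2.imwrite('pics/s9.png',im);crop(im,'pics/s9c.png',125,245,40,40,15)
E
```

```text
t: 18.4
tcp_pos: [0.4653, -0.2363, 0.1846]
ee_rot: [-2.383, -2.048, -0.0]
ft_force: [0.1, -0.4, -1.8]
finger_gap: 0.0277
[ 0.46532867 -0.23625999  0.18463573] [-2.38259753e+00 -2.04753170e+00 -3.97469495e-05] [ 0.12541515 -0.44083552 -1.76316164] [-0.00335703 -0.05726818  0.02725926] 18.4
```

View pics/w9c.png

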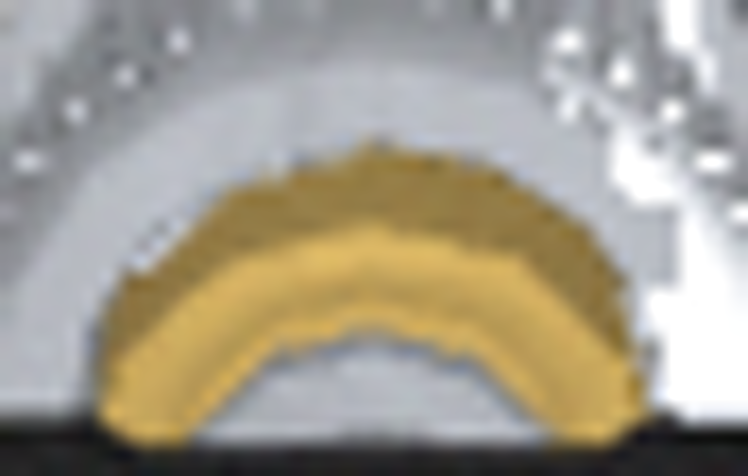

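View pics/s9c.png

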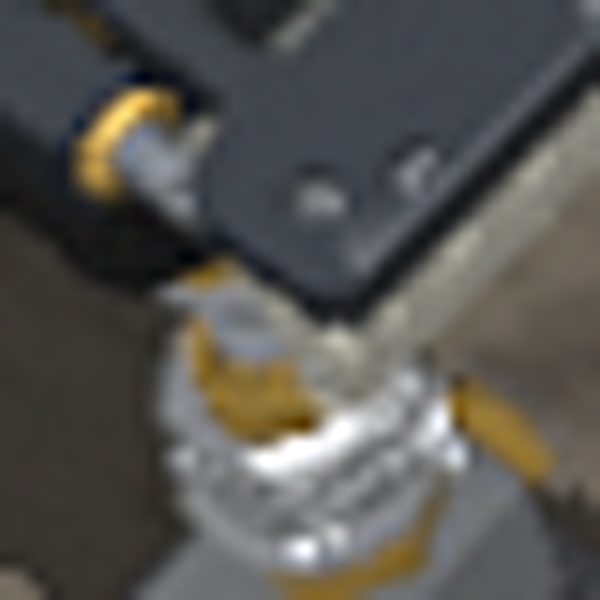

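```bash

python3 -m jog '[[[0,0,-0.1],0],[[0,0,-0.1],0],[[0,0,-0.1],0],[[0,0,-0.05],0],[[0,0,0],0]]';
python3 - <<'E'
from h import *
s=status.observe();c=cam('wrist');im=grab_frame('wrist')[:,:,::-1]
cv2.imwrite('pics/w10.png',im);crop(im,'pics/w10c.png',235,180,44,28,17)
print(s['tcp_pos'],s['ee_rot'],s['ft_force'],s['moment'],s['t'])
E
```

```text
t: 19.12
tcp_pos: [0.4653, -0.2363, 0.1811]
ee_rot: [-2.383, -2.047, 0.0]
ft_force: [-0.3, 0.5, -3.0]
finger_gap: 0.0282
[ 0.46528801 -0.23626107  0.18109196] [-2.38257982e+00 -2.04743916e+00  6.95228303e-05] [-0.27462864  0.45280627 -3.0057548 ] [-0.03625483  0.0019141   0.05659026] 19.125
```

View pics/w10c.png

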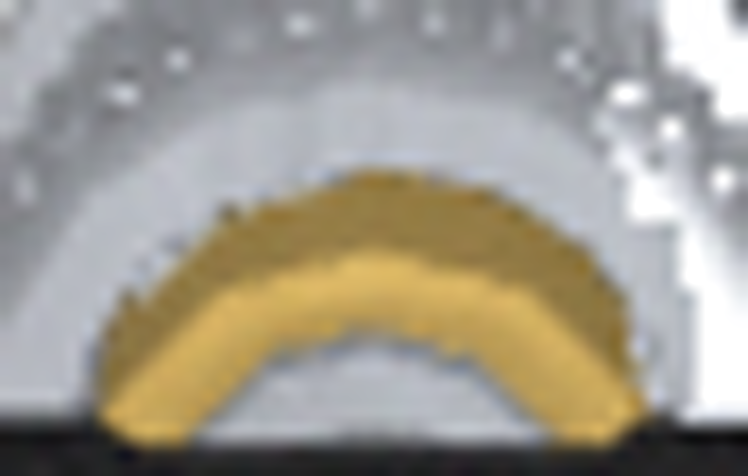

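```bash

python3 -m jog '[[[0,0,-0.1],0],[[0,0,-0.1],0],[[0,0,-0.1],0],[[0,0,0],0],[[0,0,0],0]]';
python3 - <<'E'
from h import *
s=status.observe();c=cam('wrist');im=grab_frame('wrist')[:,:,::-1]
cv2.imwrite('pics/w11.png',im);crop(im,'pics/w11c.png',235,180,44,28,17)
print(s['tcp_pos'],s['ee_rot'],s['ft_force'],s['moment'],s['t'])
E
```

```text
t: 19.8
tcp_pos: [0.4653, -0.2364, 0.1781]
ee_rot: [2.383, 2.047, -0.0]
ft_force: [0.4, -1.1, -2.8]
finger_gap: 0.0278
[ 0.46529573 -0.23643012  0.17812507] [ 2.38264603e+00  2.04738879e+00 -2.16505182e-04] [ 0.3507294  -1.14917138 -2.77200653] [-0.28659904 -0.08909056  0.00170168] 19.8
```

View pics/w11c.png

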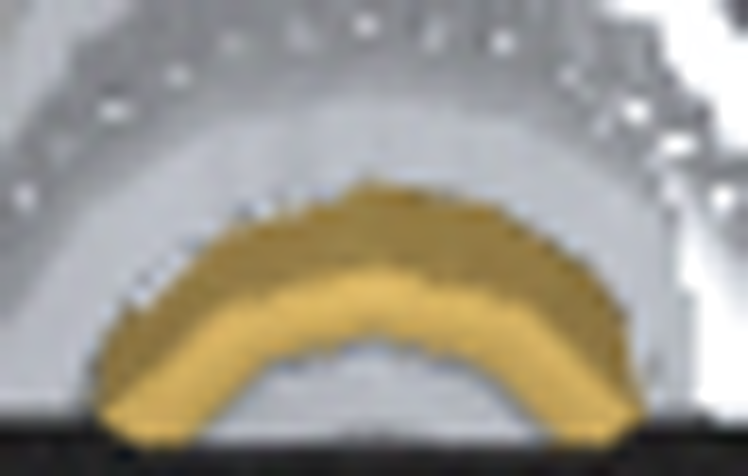

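```bash

python3 -m jog '[[[0,-0.05,0],0],[[0,0,-0.1],0],[[0,0,-0.1],0],[[0,0,0],0],[[0,0,0],0]]';
python3 - <<'E'
from h import *
s=status.observe()
print(s['tcp_pos'],s['ft_force'],s['moment'],s['t'])
E
```

```text
t: 20.48
tcp_pos: [0.4653, -0.2368, 0.1761]
ee_rot: [-2.382, -2.048, 0.0]
ft_force: [0.3, -1.0, -2.6]
finger_gap: 0.0279
[ 0.4652729  -0.23677283  0.17607014] [ 0.26112786 -1.03770711 -2.63487989] [-0.15660897 -0.05098626  0.02612276] 20.475
```

```bash

python3 -m jog '[[[0,-0.03,0],0],[[0,0,-0.1],0],[[0,0,-0.1],0],[[0,0,-0.1],0],[[0,0,0],0]]';
python3 - <<'E'
from h import *
s=status.observe()
print(s['tcp_pos'],s['ft_force'],s['moment'],s['t'])
E
```

```text
t: 21.1
tcp_pos: [0.4652, -0.237, 0.173]
ee_rot: [-2.382, -2.047, 0.0]
ft_force: [-0.7, -0.6, -2.7]
finger_gap: 0.0278
[ 0.46523892 -0.23697601  0.17302066] [-0.65548238 -0.61359278 -2.71690079] [-0.04038622 -0.1025425  -0.01156319] 21.1
```

```bash

python3 -m jog '[[[0,0,-0.1],0],[[0,0,-0.1],0],[[0,0,-0.1],0],[[0,0,0],0],[[0,0,0],0]]';
python3 - <<'E'
from h import *
s=status.observe()
print(s['tcp_pos'],s['ft_force'],s['moment'],s['t'])
im=grab_frame('side')[:,:,::-1];cv2.imwrite('pics/s12.png',im);crop(im,'pics/s12c.png',125,245,40,40,15)
E
```

```text
t: 21.72
tcp_pos: [0.4653, -0.2371, 0.1702]
ee_rot: [-2.383, -2.048, 0.0]
ft_force: [0.5, 1.2, -2.3]
finger_gap: 0.0279
[ 0.46532095 -0.23705317  0.1701523 ] [ 0.52929778  1.19868083 -2.25820677] [ 0.0084324  -0.0860437  -0.03112493] 21.725
```

View pics/s12c.png

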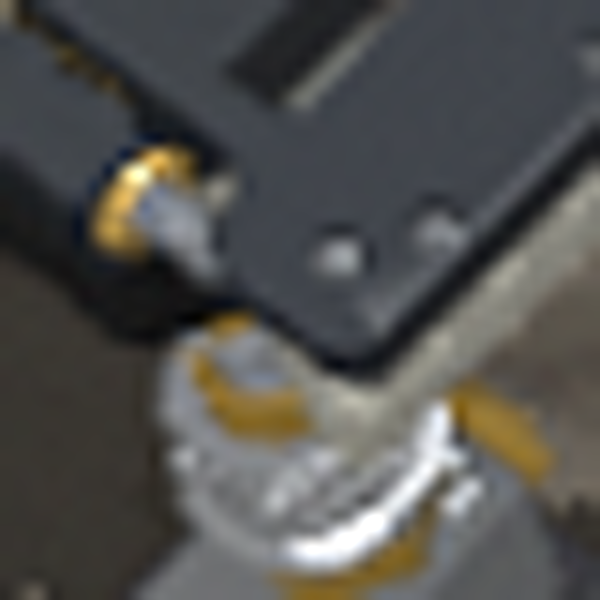

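```bash

python3 -m jog '[[[0,0,-0.1],0],[[0,0,-0.1],0],[[0,0,-0.1],0],[[0,0,0],0],[[0,0,0],0]]';
python3 -m jog '[[[0,0,-0.1],0],[[0,0,-0.1],0],[[0,0,0],0],[[0,0,0],0],[[0,0,0],0]]';
python3 - <<'E'
from h import *
s=status.observe()
print(s['tcp_pos'],s['ft_force'],s['moment'],s['t'])
E
```

```text
t: 22.4
tcp_pos: [0.4655, -0.2371, 0.1674]
ee_rot: [2.382, 2.047, 0.0]
ft_force: [-0.9, 1.5, 4.7]
finger_gap: 0.0279
t: 23.02
tcp_pos: [0.4652, -0.2373, 0.1646]
ee_rot: [-2.383, -2.047, 0.0]
ft_force: [-0.2, -1.3, -3.7]
finger_gap: 0.0278
[ 0.46521424 -0.23729684  0.16461212] [-0.17794155 -1.28762299 -3.74719906] [-0.32401713 -0.09207081 -0.00187562] 23.025
```

```bash

python3 - <<'E'
from h import *
s=status.observe();c=cam('wrist');im=grab_frame('wrist')[:,:,::-1]
cv2.imwrite('pics/w13.png',im);crop(im,'pics/w13c.png',210,140,100,110,5)
im=grab_frame('side')[:,:,::-1];cv2.imwrite('pics/s13.png',im);crop(im,'pics/s13c.png',115,235,60,60,10)
E
```

```text
(no output)
```

View pics/s13c.png

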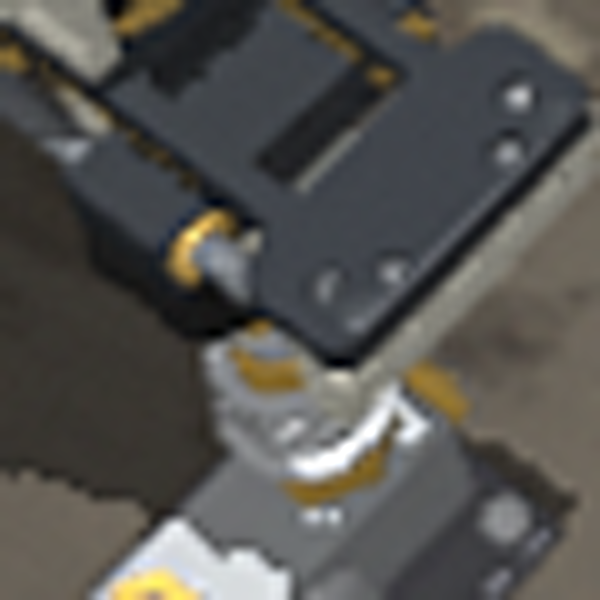

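View pics/w13c.png

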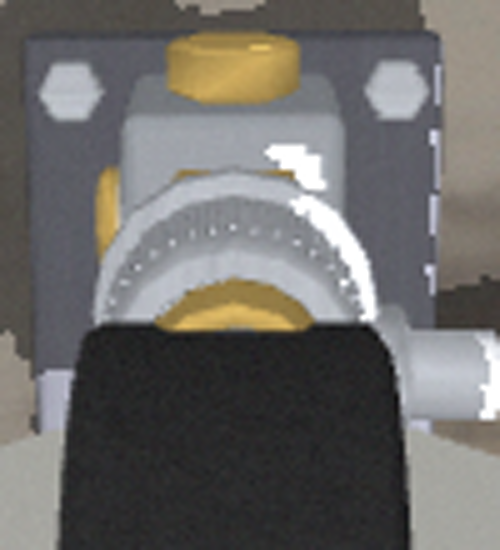

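```bash

python3 -m jog '[[[0,0,-0.1],0],[[0,0,-0.1],0],[[0,0,0],0],[[0,0,0],0],[[0,0,0],0]]';
python3 -m jog '[[[0,0,-0.1],0],[[0,0,-0.05],0],[[0,0,0],0],[[0,0,0],0],[[0,0,0],0]]';
python3 - <<'E'
from h import *
s=status.observe()
print(s['tcp_pos'],s['ft_force'],s['moment'],s['t'])
E
```

```text
t: 23.75
tcp_pos: [0.4653, -0.2372, 0.164]
ee_rot: [2.382, 2.047, -0.001]
ft_force: [-1.8, -0.8, 5.2]
finger_gap: 0.0277
t: 24.38
tcp_pos: [0.4653, -0.2373, 0.1624]
ee_rot: [2.382, 2.047, -0.001]
ft_force: [-2.1, -1.5, 5.5]
finger_gap: 0.0281
[ 0.46533993 -0.23726499  0.16244797] [-2.10071057 -1.49743785  5.48544688] [-0.23182884  0.49310618  0.02897495] 24.375
```

```bash

python3 -m jog '[[[0,0,-0.1],0],[[0,0,-0.05],0],[[0,0,0],0],[[0,0,0],0],[[0,0,0],0]]';
python3 - <<'E'
from h import *
s=status.observe()
print(s['tcp_pos'],s['ft_force'],s['moment'],s['t'])
im=grab_frame('side')[:,:,::-1];cv2.imwrite('pics/s14.png',im);crop(im,'pics/s14c.png',115,235,60,60,10)
im=grab_frame('wrist')[:,:,::-1];cv2.imwrite('pics/w14.png',im);crop(im,'pics/w14c.png',210,140,100,110,5)
E
```

```text
t: 25.0
tcp_pos: [0.4653, -0.2373, 0.1609]
ee_rot: [2.382, 2.047, -0.001]
ft_force: [-1.7, -0.3, 6.0]
finger_gap: 0.0278
[ 0.46531673 -0.23727261  0.16094973] [-1.74621318 -0.32829769  5.97580953] [-0.29256963  0.45317313  0.06471268] 25.0
```

View pics/w14c.png

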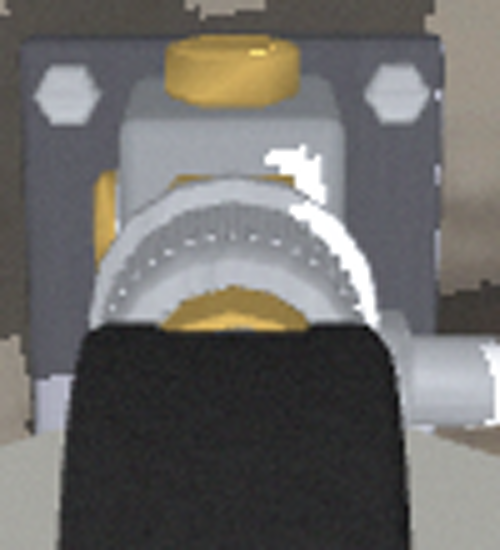

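View pics/s14c.png

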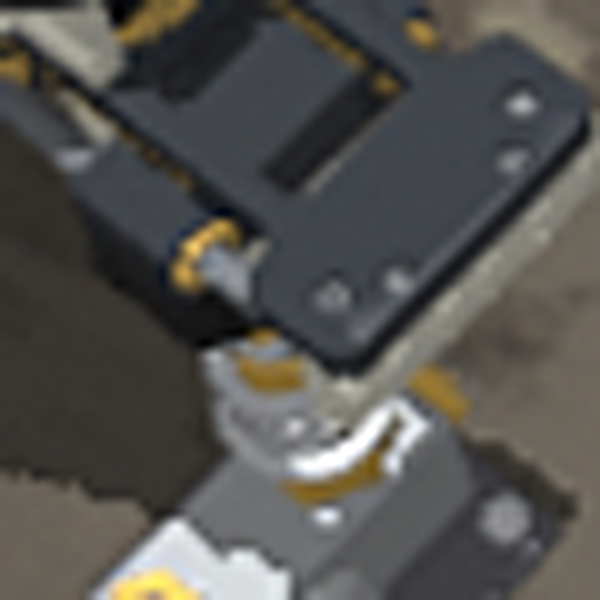

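```bash

python3 -m jog '[[[0,0,-0.1],0],[[0,0,-0.05],0],[[0,0,0],0],[[0,0,0],0],[[0,0,0],0]]';
python3 -m jog '[[[0,0,-0.1],0],[[0,0,0],0],[[0,0,0],0],[[0,0,0],0],[[0,0,0],0]]';
python3 - <<'E'
from h import *
s=status.observe()
print(s['tcp_pos'],s['ft_force'],s['moment'],s['t'])
im=grab_frame('wrist')[:,:,::-1];cv2.imwrite('pics/w15.png',im);crop(im,'pics/w15c.png',210,140,100,110,5)
E
```

```text
t: 25.72
tcp_pos: [0.4652, -0.2373, 0.1584]
ee_rot: [-2.383, -2.047, 0.0]
ft_force: [-0.6, -1.8, 0.3]
finger_gap: 0.0282
t: 26.35
tcp_pos: [0.4653, -0.2372, 0.1579]
ee_rot: [2.383, 2.047, -0.0]
ft_force: [-1.7, -1.8, 5.7]
finger_gap: 0.0277
[ 0.46532615 -0.23723319  0.15790258] [-1.66669156 -1.84052175  5.69852934] [-0.46100479  0.47270144  0.00579405] 26.35
```

View pics/w15c.png

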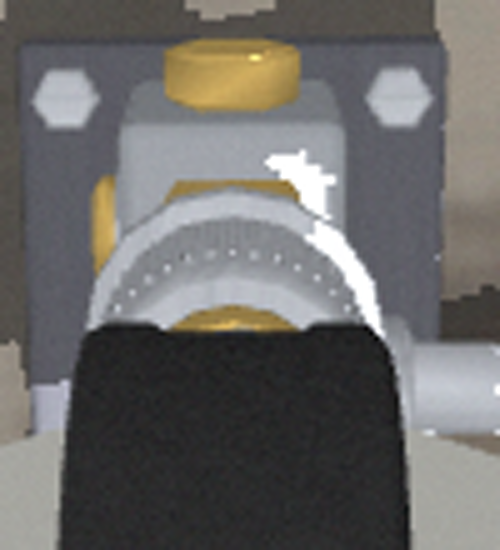

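```bash

python3 - <<'E'
from h import *
im=grab_frame('side')[:,:,::-1];cv2.imwrite('pics/s15.png',im);crop(im,'pics/s15c.png',115,235,60,60,10)
E
```

```text
(no output)
```

View pics/s15c.png

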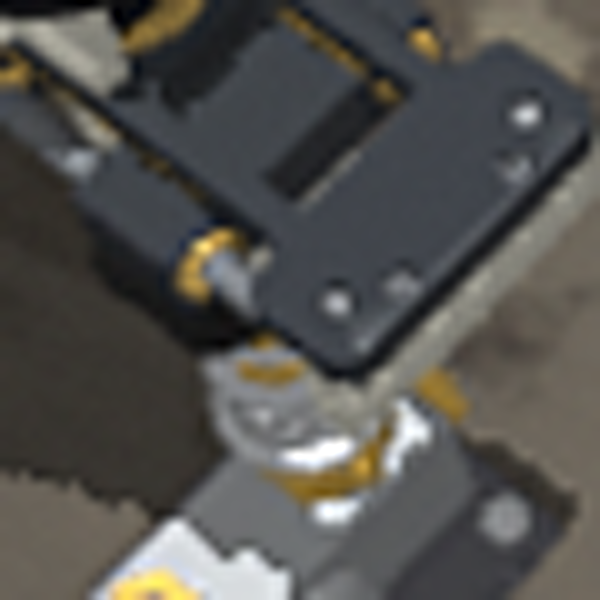

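```bash

python3 -m jog '[[[0,0,0.1],0],[[0,0,0.1],0],[[0,0,0.1],0],[[0,0,0],0],[[0,0,0],0]]';
python3 - <<'E'
from h import *
s=status.observe()
print(s['tcp_pos'],s['ft_force'],s['moment'],s['t'])
E
```

```text
t: 27.08
tcp_pos: [0.4651, -0.2372, 0.159]
ee_rot: [-2.382, -2.047, -0.0]
ft_force: [4.4, -4.5, -18.0]
finger_gap: 0.0278
[ 0.46506945 -0.23716937  0.15895893] [  4.44271033  -4.47276385 -18.03230208] [-1.16064748 -1.12143541  0.01572694] 27.075
```

```bash

python3 -m jog '[[[0,0,-0.1],0],[[0,0,-0.08],0],[[0,0,0],0],[[0,0,0],0],[[0,0,0],0]]'; python3 -c "
from h import *
s=status.observe();print(s['tcp_pos'],s['ft_force'])"
python3 -m jog '[[[0,0,0],0],[[0,0,0],0],[[0,0,0],0],[[0,0,0],0],[[0,0,0],0]]' 60
python3 -m jog '[[[0,0,3],0],[[0,0,4],0],[[0,0,4],0],[[0,0,4],0],[[0,3,0],0]]' 0
python3 -m jog '[[[0,5,0],0],[[0,5,0],0],[[0,5,0],0],[[0,0,0],0],[[0,0,0],0]]' 0
python3 - <<'E'
from h import *
s=status.observe();print(s['tcp_pos'],s['ft_force'],s['t'])
im=grab_frame('side')[:,:,::-1];cv2.imwrite('pics/s16.png',im);crop(im,'pics/s16c.png',100,220,90,90,6)
im=grab_frame('top')[:,:,::-1];cv2.imwrite('pics/t16.png',im);crop(im,'pics/t16c.png',310,195,80,70,8)
E
```

```text
t: 27.7
tcp_pos: [0.4652, -0.2371, 0.1588]
ee_rot: [-2.383, -2.047, 0.0]
ft_force: [1.4, -3.6, -11.8]
finger_gap: 0.0281
[ 0.46515705 -0.237132    0.15883309] [  1.36776323  -3.62120878 -11.78959417]
t: 28.32
tcp_pos: [0.4654, -0.237, 0.159]
ee_rot: [-2.383, -2.048, -0.0]
ft_force: [-0.3, -0.6, 0.7]
finger_gap: 0.0701
t: 28.95
tcp_pos: [0.4668, -0.2094, 0.3118]
ee_rot: [2.383, 2.037, 0.004]
ft_force: [0.5, 0.2, -0.3]
finger_gap: 0.0929
t: 29.58
tcp_pos: [0.4652, -0.0577, 0.3088]
ee_rot: [2.383, 2.047, -0.001]
ft_force: [-0.1, -0.4, 0.3]
finger_gap: 0.0933
[ 0.46522226 -0.05773671  0.3087773 ] [-0.10016871 -0.36216947  0.33587129] 29.575
```

View pics/s16c.png

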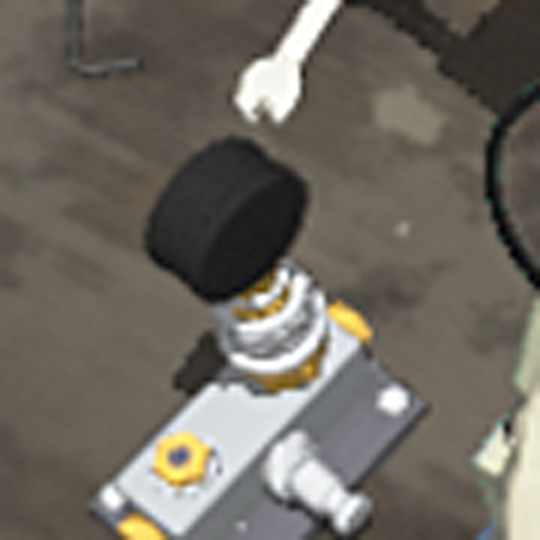

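View pics/t16c.png

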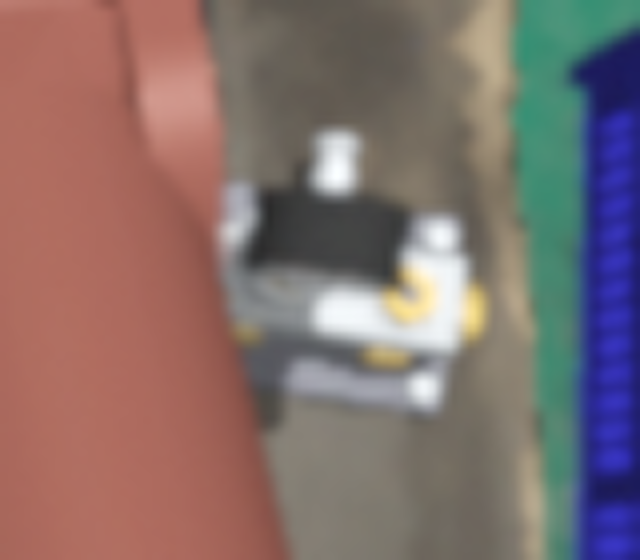

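View pics/t16.png

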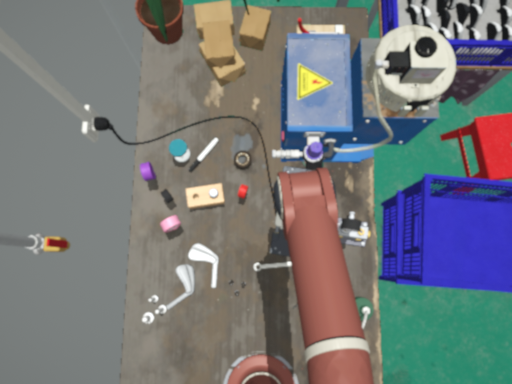

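```bash

python3 - <<'E'
from h import *
S=cam('side')
for p in ([.4655,-.2371,.1625],[.4655,-.2371,.1895],[.4655,-.2371,.1195]): 
    u,v=proj('side',p,S);print((u-100)*6,(v-220)*6)
im=cv2.imread('pics/s16.png');crop(im,'pics/s16d.png',115,235,60,60,10)
E
```

```text
230.32879001607614 221.64394871262436
214.6780124700432 185.7388301680877
253.9141885146231 275.75222074701264
```

View pics/s16d.png

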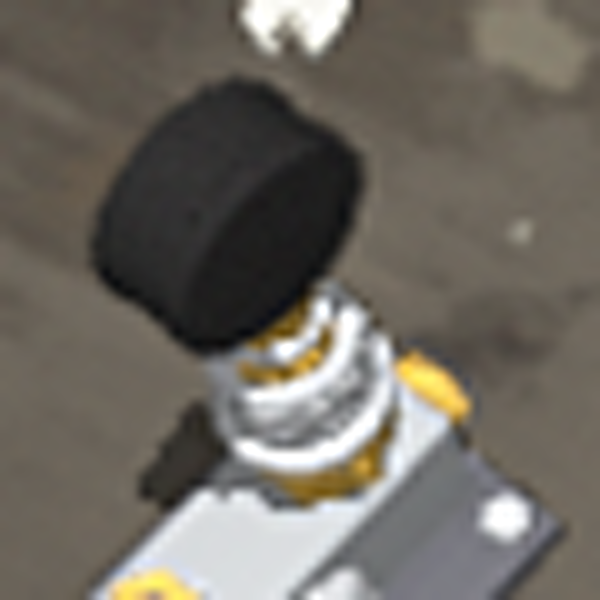

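Case centre in the side view lies where a locked, upright gauge should have it (seen at about 228,218; predicted 230,222). The sleeve is up, the hex below it is showing again, and the dial faces the front. I'm handing in.

```bash
python3 -c "
from plant import hand_in;print(hand_in())"
```

```text
the job is handed in; nothing more can be done
None
```

The gauge is standing locked in the coupler with its dial towards the manifold's front. I handed the job in with the clock at about 30 s of the 67 s; no verdict was reported.

**What I did:**
- Gripped the knurled sleeve, drew it down about 8 mm to its stop and let go; it stayed back by itself.
- Gripped the sleeve once more, across the first grip, to find the coupler's axis. It was still back afterwards.
- Lifted the larger black gauge out of the block and lowered its nipple into the mouth in small steps. The contact forces I read stayed around 9 N, until the sleeve sprang up.

**Last checks:**
- **Lock:** a trial pull of about 18 N did not bring the gauge out.
- **Position:** in the side picture the case's centre was within about 1 pixel of where a locked, upright gauge should have it. I judged uprightness from this picture only and did not measure it.
- **Sleeve and dial:** the sleeve looks fully up and the dial faces the front.
- **Bystanders:** the dust plug and jar look unmoved, and the robot is clear of everything.

**Disagreements:**
- My estimates of the coupler's position along y differed by about 0.5 mm (camera against grip). I corrected for this with small sideways shifts as the nipple went in.
- The moment the sleeve tripped did not show clearly in the force readings, so I confirmed it from the pictures and the pull test.

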